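# Lock the transit crate with its rod

## Robot

A 6-joint arm with a two-finger parallel gripper is mounted at the origin on the work surface. World frame = base frame: x ahead of the robot, y to its left, z up, the work surface at z = 0. Lengths are in m, angles in rad, forces in N, time in s.
With the tool pointing down it reaches from about 0.375 to 0.9 m from the base axis. Payload 3.1 kg.
Tool frame: the origin (TCP) lies at the very end of the fingers, on their centre line; the grasp point (between the pads) lies behind it (r.grip_point_offset is the z of the grasp point in the tool frame, in m); z points along the fingers, y is the direction in which the jaws open and shut (so a half turn about z gives the same grasp; the last joint's range is limited). The gripper opens to 87 mm and grips with 3 to 60 N. Pads are 19 mm wide; open, the fingers measure 117 mm over their backs; the gripper's body (75 mm by 190 mm) begins 51 mm behind the grasp point.
Start: joints at [1.101, 0.527, 1.433, -0, 1.181, -0.178], TCP at [0.18, 0.599, 0.223] pointing down, gripper open.
Joint ranges: [-3.08, 3.08], [-0.75, 2.2], [0.22, 2.44], [-1.43, 4.57], [0, 2.65], [-2.85, 2.85]. Speed limits (rad/s): [2.79, 2.79, 3.14, 3.14, 3.14, 3.14].

## Interface

Orientations are given as a unit quaternion [w, x, y, z].
In Python, from workcell import telemetry, vision, r gives the robot as it stands.
- The arm moves only by the tool jog_arm, never from a script. Its argument "series" is a list of rows, each an object with "travel": the shift along the tool's x, y, z in mm, a list of three; "dr": the turn, a rotation vector about the tool's x, y, z in rad, a list of three; "fingers": the gripper's target within -1 to 1 (shut at 1, half-way at 0, fully open at -1). In form: [{"travel": [tx, ty, tz], "dr": [rx, ry, rz], "fingers": fingers}, ...]. A call has exactly 10 rows; each row is the pose to reach, as a shift and turn from the pose commanded when the call began, along the tool's axes at that moment; what a row does not reach only later rows make up. A row lasts 1/10 s, in which the tool goes at most 50 mm and 8.59 degrees, less where a joint would pass 70% of its speed; a pose out of reach is approached as far as the arm can. A call with a gripper value outside its range is refused whole. The fingers move at their own pace and stop on an object; "grip_force" is the grip in N (left out, the last holds). Time passes only in rows, so rows that repeat a pose let the fingers close, or fill a call up. It gives the time, the measured TCP pose, the force and the opening at its end, in the units of the state.
- telemetry.observe(): the state, without advancing time (a new reading comes with each control period).
- vision.snapshot(name): name is "scene" or "side" or "wrist"; returns a dict with "frame" (420x560x3 uint8, red, green, blue), "z_map" (420x560 float32, m along the optical axis (not along the pixel's ray), 0 where there is no reading), "intrinsics" (3x3 intrinsics, pixels), "R" (3x3) and "t" (3): a world point X has camera coordinates R X + t. Camera axes: x right, y down, z forward; pixel columns grow to the right and rows downward; lengths in m; the calibration is good to about 2 mm. The wrist camera is an equidistant fisheye: a pixel r from the principal point sees the ray r / f radians off the axis. A picture is of the moment at which its call begins.
- r.sign_off(): hands the job in, once; it reports no verdict.
The state is a dict: "clock": time; "joint_pos": joint angles; "qvel": joint speeds; "effort": joint torques, N m; "eef_pos": TCP position; "tcp_rot": TCP orientation; "wrist_force": force on the tool from outside, world axes, zero at the start; "wrist_torque": the same for the moment, N m; "finger_gap": opening from 0.0 (shut) to 1.0 (fully open).
Only numpy, scipy, OpenCV 4.12 (cv2) and the standard library are available. Lean on these libraries where they do the work, as an engineer would, in place of code of your own. Each camera call takes 0.05 s, during which the arm holds its last target. There are 200 camera calls.

## Task

Take the steel locking rod off its wooden rest and thread it, nose first, through all three yellow eyes on top of the plywood crate until its collar is fully home against the first eye, so that it draws the lid down; then let go. Feel your way in gently, never forcing the rod against the crate, and leave the other things on the bench alone.

Things in the scene. Friction and masses are not known exactly. Their poses are not given: they have to be found in the camera images.
- crate: Plywood crate fixed to the bench, 220 (x) x 220 (y) x 110 mm high, black square on its -y end; origin: centre of its underside. The lock line runs parallel to its y axis at z = 140, at an unknown x from -76 to -44; three yellow eyes stand on it, at y = -86, 0 and 86. Apart from the eyes nothing on it rises above z = 119, but for the lid's hasp (x -16 to 0, y -5 to 5, top 138).
- lock_mouth (a point): Zero mark of the first eye: crate point x -84, y -90, z 140 mm, on the eye's outer (-y) face. The eye is an upright plate 8 thick, 72 wide (x), top z = 160, with a sharp-edged round hole 14 across in its middle. The hole's centre lies at this y and z, but 8 to 40 mm further to crate +x: its strip is clamped anywhere in its slots. That is not measured: feel or look for it. It won't budge.
- lock_end (a point): Zero mark at the far end: crate point x -84, y 110, z 140 mm; the nose's y and z when the collar is home. The third eye (y = 82 to 90) is the same plate and hole as the first, on the same strip: its hole has the very same x as the first, whatever that is, so a rod through both is parallel to the crate's y.
- middle_eye (a point): Crate point x -60, y 0, z 140 mm, in the middle eye: a wide staple on the lid, 10 thick, open 66 mm in x (-93 to -27), with a round sill bar 8 thick below (top at z = 134 when joint lid is 0) and a crossbar above (underside 156). It rises and sinks with the lid; this point does not.
- lid (a joint): Lid height, m; 0 as designed, positive up. A springy seal holds it 2 to 3 mm proud at the start, so the middle eye's sill bar stands in the rod's way by that much. The rod's tapered nose rides over the bar and presses the lid down as it is pushed on (2 to 6 N downwards; lid can sink to -0.003).
- rod: The locking rod, 0.32 to 0.48 kg: a round steel shaft 12 mm across along its y axis; origin on the axis at the collar's front face. Shaft y = 0 to 176, tapering to a 5.6 mm flat tip at y = 200; collar 26 across, y = -5 to 0; red flat-sided handle y = -55 to -5, 20 wide (x), 24 high (z): grip it across the 20 from above. Lies level on its rest, axis 55 above the bench.
- rod_tip (a point): The flat end of the rod's nose, on its axis, 200 mm from the collar's front face.
- rod_handle (a point): The centre of the red handle, on the rod's axis, 30 mm behind the collar's front face.
- rack: The rod's wooden rest, fixed to the bench: base 70 (x) x 250 (y) x 12 mm, origin at the centre of its underside. A narrow post 12 mm wide (x), 43 high stands under the handle (y = -110 to -66); a post with an open-topped notch 16 mm wide, 63 high, holds the shaft near the nose (y = 73 to 87), so the rod is lifted straight up.
- screwdriver: Bystander: a screwdriver. Leave it alone.
- screw_jar: Bystander: a clear jar, 60 mm across, 75 high. Leave it alone.
- hammer: Bystander: a hammer. Leave it alone.
- mug: Bystander: a blue mug. Leave it alone.
- offcut: Bystander: a plywood offcut, 90 x 50 x 30 mm. Leave it alone.
- sanding_block: Bystander: a cork sanding block, 100 x 60 x 40 mm. Leave it alone.
- glue: Bystander: a white glue bottle, 56 mm across, 140 high. Leave it alone.

How it is judged:
By the outcome, as a careful person would: the job done as asked, in the order asked, and still so for the second after the job is handed in, with the robot touching nothing.
It also fails if it takes over 72 s, if anything falls off the work surface, if the arm or the gripper's body presses on something with over 40 N, if the wrist force passes 120 N, or if a joint passes its speed limit or range.

## Working session

There is one attempt and no reset: what is moved stays moved. The work goes in short steps, Python scripts to look and compute and a tool call to move; the robot and the scene stay as the last step left them, time stands still between calls to the robot, and variables do not carry over. Pictures are saved under pics/ and viewed, about 8 in all and at most 12, crops included, and the job is handed in when it is done.

Besides the shell and the picture viewer there is one more tool, called after "Call:" by a JSON object that holds its "fn" and its "kwargs". jog_arm: Moves the arm, as the interface text tells. Its arguments: {"type":"object","properties":{"series":{"type":"array"},"grip_force":{"type":"number"}},"required":["series"]}

```bash
mkdir -p pics; ls
cat > h.py <<'E'
import numpy as np, cv2
from workcell import telemetry, vision, r
def snap(n,fn=None):
    s=vision.snapshot(n)
    np.savez(f'pics/{fn or n}.npz',**{k:s[k] for k in('frame','z_map','intrinsics','R','t')})
    return s
def pts(s):
    K=s['intrinsics'];z=s['z_map'];h,w=z.shape
    u,v=np.meshgrid(np.arange(w),np.arange(h))
    c=np.stack([(u-K[0,2])/K[0,0]*z,(v-K[1,2])/K[1,1]*z,z],-1)
    return (c-s['t'])@s['R']
def proj(s,X):
    c=np.atleast_2d(X)@s['R'].T+s['t']; K=s['intrinsics']
    return (c[:,:2]/c[:,2:])*[K[0,0],K[1,1]]+[K[0,2],K[1,2]]
E
python3 - <<'E'
from h import *
a=snap('scene','sc0');b=snap('side','sd0')
cv2.imwrite('pics/a.png',a['frame'][:,:,::-1]);cv2.imwrite('pics/b.png',b['frame'][:,:,::-1])
for s in(a,b):print(-s['R'].T@s['t'],s['R'][2],s['intrinsics'][0,0])
st=telemetry.observe();print(st,r.grip_point_offset)
E
```

```text
pics
[1.18366693 0.79269746 1.0194246 ] [-0.47595232 -0.56452704 -0.67437275] 510.55446798111427
[-0.2836762  -0.85473339  0.83127257] [ 0.56884486  0.63548255 -0.52208951] 480.36092655906754
{'clock': 0.1, 'joint_pos': array([ 1.10046121e+00,  5.28371156e-01,  1.43374582e+00, -2.16293775e-06,
        1.18142174e+00, -1.78486146e-01]), 'qvel': array([-1.16591046e-06, -1.51816079e-03, -3.45464838e-03, -1.19003830e-03,
       -1.17220108e-04, -1.48229249e-03]), 'effort': array([-9.97366874e-05, -4.40986562e+01, -1.77152038e+01,  6.35259342e-02,
        5.32573136e-02, -3.73590797e-05]), 'eef_pos': array([0.17949177, 0.59799263, 0.22167977]), 'tcp_rot': array([-3.09206522e-04,  1.45406673e-01,  9.89371494e-01, -9.22597160e-04]), 'wrist_force': array([-0.85315908, -0.17959169,  0.69859944]), 'wrist_torque': array([0.00331189, 0.00437252, 0.01238742]), 'finger_gap': 0.9970819931221923} -0.0187
```

View pics/a.png

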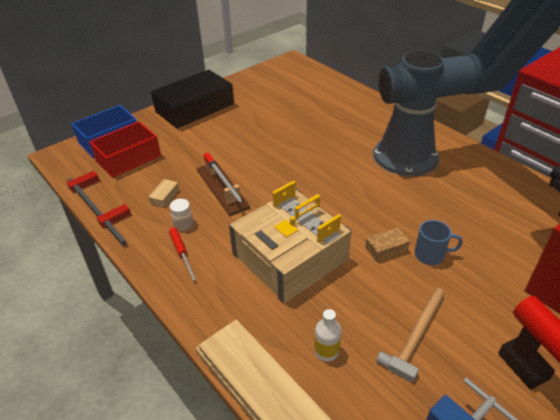

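View pics/b.png

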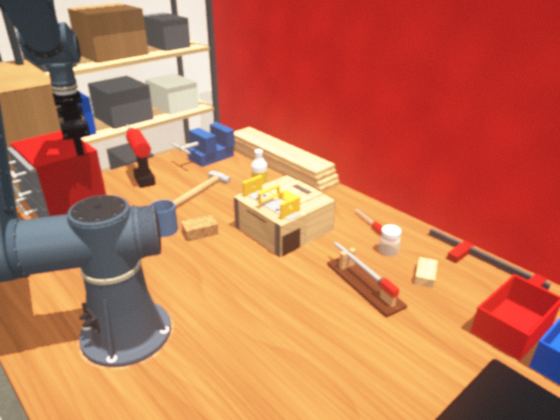

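The scene view shows the rod on its rest (handle around (209,160), nose (240,200)) and the crate at (290,240) with three yellow eyes. The side view shows the handle at (390,290), the nose at (337,246), and the black square at (290,240).

Run:
```python
from h import *
for n in('sc0','sd0'):
    s=dict(np.load(f'pics/{n}.npz'));P=pts(s);hsv=cv2.cvtColor(s['frame'],cv2.COLOR_RGB2HSV)
    H,S,V=[hsv[...,i].astype(int) for i in range(3)]
    print(n)
    reg=np.zeros(H.shape,bool)
    if n=='sc0': reg[140:300,190:360]=1
    else: reg[160:320,225:420]=1
    def show(name,m,pr=True):
        m=(m&reg&(s['z_map']>0)).astype(np.uint8)
        k,l,st,c=cv2.connectedComponentsWithStats(m)
        for i in range(1,k):
            if st[i,4]<15: continue
            p=P[l==i]
            print(name,st[i],'med',np.median(p,0).round(4),'min',np.percentile(p,3,0).round(3),'max',np.percentile(p,97,0).round(3))
    show('yellow',(H>=20)&(H<=32)&(S>200)&(V>120))
    show('red',((H<5)|(H>172))&(S>180)&(V>100))
    Z=P[...,2]
    # crate top: rectangle
    m=reg&(Z>.095)&(Z<.122)&(s['z_map']>0)
    k,l,st,c=cv2.connectedComponentsWithStats(m.astype(np.uint8));i=1+np.argmax(st[1:,4])
    q=P[l==i]; rect=cv2.minAreaRect(q[:,:2].astype(np.float32)*1000);print('crate',st[i],rect, cv2.boxPoints(rect).tolist(),np.median(q[:,2]))
    # rod shaft: grey above 0.04 near
    m=reg&(S<70)&(Z>.045)&(Z<.075)
    show('grey',m)
    m=reg&(Z>.006)&(Z<.02)
    k,l,st,c=cv2.connectedComponentsWithStats(m.astype(np.uint8))
    for i in range(1,k):
        if st[i,4]>150:
            q=P[l==i];print('base?',st[i],cv2.minAreaRect(q[:,:2].astype(np.float32)*1000))
    cr=s['frame'][140:320,190:420] if n=='sc0' else s['frame'][155:325,220:420]
    cv2.imwrite(f'pics/c_{n}.png',cv2.resize(cr[:,:,::-1],None,fx=3,fy=3,interpolation=cv2.INTER_CUBIC))
```

```text
sc0
yellow [273 181  22  25 270] med [0.5295 0.0064 0.1455] min [0.497 0.    0.12 ] max [0.564 0.009 0.163]
yellow [275 194  45  43 381] med [0.5796 0.0914 0.1206] min [0.49  0.069 0.115] max [0.613 0.111 0.166]
yellow [318 214  23  28 286] med [0.5319 0.1784 0.1447] min [0.499 0.173 0.119] max [0.566 0.181 0.164]
red [204 153   9  10  51] med [ 0.542  -0.3478  0.0672] min [ 0.532 -0.371  0.062] max [ 0.553 -0.324  0.072]
crate [ 228  188  123   91 5062] ((584.0751342773438, 88.73997497558594), (224.655517578125, 229.619140625), 89.53124237060547) [[468.3504333496094, -22.644744873046875], [697.9618530273438, -24.5233154296875], [699.7998046875, 200.12469482421875], [470.18841552734375, 202.00326538085938]] 0.11251163827221983
grey [210 162  32  40 186] med [ 0.5651 -0.2243  0.06  ] min [ 0.543 -0.32   0.054] max [ 0.584 -0.13   0.065]
base? [196 165  54  50 794] ((555.3096923828125, -265.6300964355469), (263.2073669433594, 76.26847839355469), 79.55762481689453)
base? [232 251 117  49 379] ((639.0160522460938, 145.31716918945312), (156.9176483154297, 310.59820556640625), 45.038528442
[... 787 characters left out ...]
5  30] med [0.6959 0.3379 0.0714] min [0.68  0.332 0.065] max [0.721 0.356 0.075]
grey [382 225  19  20 241] med [ 0.719  -0.2186  0.0703] min [ 0.703 -0.236  0.047] max [ 0.751 -0.188  0.075]
grey [335 243  45  38 202] med [ 0.558  -0.2363  0.0584] min [ 0.541 -0.311  0.054] max [ 0.578 -0.146  0.062]
base? [265 161  74  31 309] ((878.900634765625, 318.39495849609375), (103.10033416748047, 306.95916748046875), 0.4028523862361908)
base? [235 222  98  33 371] ((526.7355346679688, 29.804702758789062), (158.62442016601562, 306.87237548828125), 45.79348373413086)
base? [ 327  257   80   59 1333] ((551.3250732421875, -264.72235107421875), (253.9955596923828, 73.53345489501953), 80.41629791259766)
```

View pics/c_sc0.png

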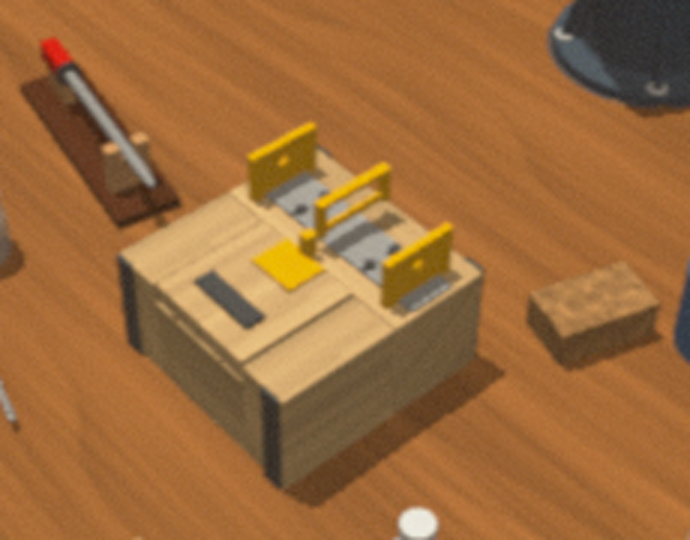

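Call:
{"fn": "jog_arm", "kwargs": {"series": [{"travel":[-20,-15,-40],"dr":[0,0,0.1]},{"travel":[-50,-40,-75],"dr":[0,0,0.2]},{"travel":[-85,-70,-100],"dr":[0,0,0.3]},{"travel":[-125,-105,-120],"dr":[0,0,0.4]},{"travel":[-165,-140,-130],"dr":[0,0,0.5]},{"travel":[-205,-170,-130],"dr":[0,0,0.6]},{"travel":[-245,-205,-130],"dr":[0,0,0.7]},{"travel":[-285,-240,-130],"dr":[0,0,0.8]},{"travel":[-320,-270,-130],"dr":[0,0,0.9]},{"travel":[-349,-292,-130],"dr":[0,0,1.0]}]}}

```text
invalid input
```

Call:
{"fn": "jog_arm", "kwargs": {"series": [{"travel":[-20,-15,-40],"dr":[0,0,0.1],"fingers":-1},{"travel":[-50,-40,-75],"dr":[0,0,0.2],"fingers":-1},{"travel":[-85,-70,-100],"dr":[0,0,0.3],"fingers":-1},{"travel":[-125,-105,-120],"dr":[0,0,0.4],"fingers":-1},{"travel":[-165,-140,-130],"dr":[0,0,0.5],"fingers":-1},{"travel":[-205,-170,-130],"dr":[0,0,0.6],"fingers":-1},{"travel":[-245,-205,-130],"dr":[0,0,0.7],"fingers":-1},{"travel":[-285,-240,-130],"dr":[0,0,0.8],"fingers":-1},{"travel":[-320,-270,-130],"dr":[0,0,0.9],"fingers":-1},{"travel":[-349,-292,-130],"dr":[0,0,1.0],"fingers":-1}]}}

```text
clock: 1.1
eef_pos: [0.428, 0.2198, 0.3524]
tcp_rot: [-0.0, 0.604, 0.797, -0.0]
wrist_force: [2.2, 0.6, 0.4]
finger_gap: 1.003
```

```bash
cat >> h.py <<'E'
from scipy.spatial.transform import Rotation as Ro
def go(x,y,z,deg,pitch=0):
    "print tool-frame shift mm / turn for a TCP target; deg=world heading of tool y; tool pointing down"
    s=telemetry.observe();q=s['tcp_rot'];A=Ro.from_quat(np.r_[q[1:],q[0]])
    a=np.radians(deg);ty=np.array([np.cos(a),np.sin(a),0]);tz=np.array([0,0,-1.]);T=Ro.from_matrix(np.c_[np.cross(ty,tz),ty,tz])
    print('at',s['eef_pos'].round(4),'heading',np.degrees(np.arctan2(*A.as_matrix()[[1,0],1])).round(2),'F',s['wrist_force'].round(1),'M',s['wrist_torque'].round(2),'gap',round(float(s['finger_gap']),3),'t',s['clock'],'q',s['joint_pos'].round(2))
    print('travel',(A.inv().apply(np.array([x,y,z])-s['eef_pos'])*1000).round(1),'dr',(A.inv()*T).as_rotvec().round(4))
E
python3 -c "
from h import *
go(.53,-.10,.36,-5)"
```

```text
at [0.428  0.2198 0.3524] heading 15.75 F [2.2 0.6 0.4] M [-0.06  0.02 -0.04] gap 1.003 t 1.1 q [ 0.24  0.19  1.6   0.    1.36 -0.03]
travel [-335.5   11.4   -7.7] dr [-5.000e-04 -1.000e-04  3.622e-01]
```

Call:
{"fn": "jog_arm", "kwargs": {"series": [{"travel":[-20,1,-1],"dr":[0,0,0.04],"fingers":-1},{"travel":[-60,2,-2],"dr":[0,0,0.08],"fingers":-1},{"travel":[-100,4,-3],"dr":[0,0,0.12],"fingers":-1},{"travel":[-145,5,-4],"dr":[0,0,0.17],"fingers":-1},{"travel":[-190,6,-5],"dr":[0,0,0.22],"fingers":-1},{"travel":[-235,8,-6],"dr":[0,0,0.26],"fingers":-1},{"travel":[-280,9,-7],"dr":[0,0,0.3],"fingers":-1},{"travel":[-310,10,-8],"dr":[0,0,0.34],"fingers":-1},{"travel":[-335,11,-8],"dr":[0,0,0.36],"fingers":-1},{"travel":[-335,11,-8],"dr":[0,0,0.36],"fingers":-1}]}}

```text
clock: 2.1
eef_pos: [0.5313, -0.1004, 0.3598]
tcp_rot: [0.0, 0.737, 0.676, -0.0]
wrist_force: [-0.3, 0.6, -0.1]
finger_gap: 1.0
```

```bash
python3 -c "
from h import *
go(.53,-.10,.36,-5)
s=snap('wrist','w1');cv2.imwrite('pics/w1.png',s['frame'][:,:,::-1]);print(s['intrinsics'],s['R'],-s['R'].T@s['t'])"
```

```text
at [ 0.5313 -0.1004  0.3598] heading -4.88 F [-0.3  0.6 -0.1] M [-0.05  0.07 -0.01] gap 1.0 t 2.1 q [-0.39  0.28  1.45 -0.    1.41 -0.31]
travel [ 0.3 -1.4 -0.2] dr [-0.0003  0.0009  0.0021]
[[325.1922621    0.         278.8267029 ]
 [  0.         325.1922621  204.47052051]
 [  0.           0.           1.        ]] [[ 9.96467663e-01 -8.39770869e-02 -2.14117394e-04]
 [-8.12767505e-02 -9.65060753e-01  2.49102054e-01]
 [-2.11255011e-02 -2.48204739e-01 -9.68477218e-01]] [ 0.5373963  -0.03282653  0.52296805]
```

View pics/w1.png

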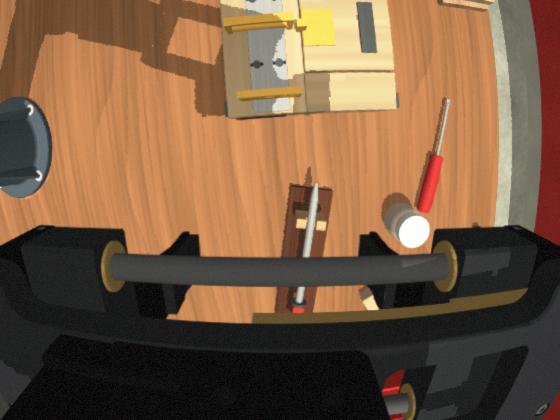

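The wrist view shows the first eye's top edge at about row 94 (columns 237–301), the crate's -y edge at row ~113, the rod's nose at (317,185) and its collar at (299,308).

```bash
cat >> h.py <<'E'
def wray(s,uv,z):
    K=s['intrinsics'];d=(np.atleast_2d(uv)-[K[0,2],K[1,2]])/K[0,0];th=np.linalg.norm(d,axis=1,keepdims=True)
    ray=np.c_[d/np.maximum(th,1e-9)*np.sin(th),np.cos(th)]@s['R'];C=-s['R'].T@s['t']
    return C+ray*((z-C[2])/ray[:,2:])
def wpts(s):
    h,w=s['z_map'].shape;u,v=np.meshgrid(np.arange(w),np.arange(h));K=s['intrinsics']
    d=(np.stack([u,v],-1)-[K[0,2],K[1,2]])/K[0,0];th=np.linalg.norm(d,axis=2)
    k=np.tan(th)/np.maximum(th,1e-9);c=np.dstack([d*k[...,None],np.ones_like(th)])*s['z_map'][...,None]
    return (c-s['t'])@s['R']
E
python3 - <<'E'
from h import *
s=dict(np.load('pics/w1.npz'));P=wpts(s);f=s['frame'];hsv=cv2.cvtColor(f,cv2.COLOR_RGB2HSV);H,S,V=[hsv[...,i].astype(int) for i in range(3)]
# eye 1
m=np.zeros(H.shape,np.uint8);m[80:105,225:310]=((H>=18)&(H<=32)&(S>190)&(V>110))[80:105,225:310]
v,u=np.nonzero(m);print('eye1 px',u.min(),u.max(),v.min(),v.max(), 'z med',np.percentile(P[m>0][:,2],[50,90]))
q=wray(s,np.c_[u,v],.16);print(cv2.minAreaRect((q[:,:2]*1000).astype(np.float32)), q.min(0)*1000,q.max(0)*1000)
# rod silhouette: bright grey rows 185..300
m=np.zeros(H.shape,bool);m[180:255,285:330]=((S<75)&(V>90))[180:255,285:330]
for r0 in range(182,254,8):
    c=np.nonzero(m[r0])[0]
    if len(c): print(r0,c.min(),c.max(),wray(s,[[c.mean(),r0]],.055)[0,:2].round(4), P[r0,int(c.mean())].round(4))
red=((H<5)|(H>172))&(S>170)&(V>90);red[:,:285]=0;red[:290]=0;red[:,312:]=0;red[325:]=0
v,u=np.nonzero(red);print('red',u.min(),u.max(),v.min(),v.max(),wray(s,[[u.mean(),v.mean()]],.067))
print('crate -y corners',wray(s,[[228,116],[397,107]],.11))
Z=P[...,2];mm=(abs(Z-.11)<.006)
mm[:, :200]=0;mm[:,420:]=0;mm[125:]=0
q=P[mm];print(cv2.minAreaRect((q[:,:2]*1000).astype(np.float32)))
print('nose',wray(s,[[317,184]],.055))
E
```

```text
Traceback (most recent call last):
ValueError: zero-size array to reduction operation minimum which has no identity
```

```bash
cat > m1.py <<'E'
from h import *
s=dict(np.load('pics/w1.npz'));P=wpts(s);f=s['frame'];hsv=cv2.cvtColor(f,cv2.COLOR_RGB2HSV);H,S,V=[hsv[...,i].astype(int) for i in range(3)]
print(hsv[94,245:300:10].tolist(),hsv[112,300:330:10].tolist())
m=np.zeros(H.shape,np.uint8);m[80:105,225:310]=((H>=12)&(H<=32)&(S>205)&(V>80))[80:105,225:310]
v,u=np.nonzero(m)
if len(u):
    print('eye1 px',u.min(),u.max(),v.min(),v.max(), 'z med',np.percentile(P[m>0][:,2],[50,90]))
    q=wray(s,np.c_[u,v],.16);print(cv2.minAreaRect((q[:,:2]*1000).astype(np.float32)), q.min(0)*1000,q.max(0)*1000)
m=np.zeros(H.shape,bool);m[180:255,285:330]=((S<75)&(V>90))[180:255,285:330]
for r0 in range(182,254,8):
    c=np.nonzero(m[r0])[0]
    if len(c): print(r0,c.min(),c.max(),wray(s,[[c.mean(),r0]],.055)[0,:2].round(4), P[r0,int(c.mean())].round(4))
red=((H<5)|(H>172))&(S>170)&(V>90);red[:,:285]=0;red[:290]=0;red[:,312:]=0;red[325:]=0
v,u=np.nonzero(red);print('red',u.min(),u.max(),v.min(),v.max(),wray(s,[[u.mean(),v.mean()]],.067))
print('crate -y corners',wray(s,[[228,116],[397,107]],.11))
Z=P[...,2];mm=(abs(Z-.11)<.006)
mm[:, :200]=0;mm[:,420:]=0;mm[125:]=0
q=P[mm];print(cv2.minAreaRect((q[:,:2]*1000).astype(np.float32)))
print('nose',wray(s,[[317,184]],.055))
E
python3 m1.py
```

```text
[[19, 173, 204], [19, 174, 205], [19, 171, 207], [19, 175, 201], [19, 172, 197], [19, 173, 165]] [[17, 99, 141], [17, 99, 111], [17, 106, 116]]
190 312 318 [ 0.5822 -0.1353] [ 0.5818 -0.1342  0.06  ]
198 310 318 [ 0.58   -0.1473] [ 0.5794 -0.1456  0.0618]
206 309 317 [ 0.5778 -0.1594] [ 0.5773 -0.1577  0.0611]
214 308 316 [ 0.5756 -0.1717] [ 0.575  -0.1693  0.0629]
222 307 314 [ 0.5726 -0.1841] [ 0.5713 -0.1816  0.0624]
230 306 313 [ 0.5704 -0.1967] [ 0.5692 -0.1946  0.0609]
238 305 312 [ 0.5681 -0.2096] [ 0.567  -0.2071  0.0614]
246 304 310 [ 0.5651 -0.2226] [ 0.5647 -0.2199  0.0616]
red 291 304 307 312 [[ 0.54249275 -0.3304826   0.067     ]]
crate -y corners [[ 0.4740415  -0.01815793  0.11      ]
 [ 0.69353371 -0.02041246  0.11      ]]
((585.0279541015625, 55.17779541015625), (160.25828552246094, 225.99563598632812), 87.94542694091797)
nose [[ 0.58574426 -0.1264936   0.055     ]]
```

```bash
sed -i 's/S>205/S>150/; s/80:105,225:310/86:102,230:306/g' m1.py; python3 m1.py | sed -n 2,3p
python3 - <<'E'
from h import *
s=dict(np.load('pics/sc0.npz'));P=pts(s);q=P[180:208,148:182].reshape(-1,3);q=q[(q[:,2]>.02)&(q[:,2]<.035)]
print('offcut',cv2.minAreaRect((q[:,:2]*1000).astype(np.float32)))
q=P[195:235,165:200].reshape(-1,3);q=q[q[:,2]>.06];print('jar',q.min(0),q.max(0))
go(.5406,-.350,.17,-11.1)
E
```

```text
eye1 px 237 301 87 100 z med [0.16081282 0.16195825]
((529.3426513671875, 0.9699835777282715), (11.130794525146484, 71.25252532958984), 89.62732696533203) [493.71096975  -4.80049937 160.        ] [564.99646258   6.67647922 160.        ]
offcut ((710.3074951171875, -346.6935729980469), (94.99508666992188, 55.047306060791016), 29.83273696899414)
jar [ 0.70659184 -0.23804746  0.06016604] [1.18366693 0.79269746 1.0194246 ]
at [ 0.5305 -0.0984  0.3597] heading -4.78 F [-0.2  0.8 -0. ] M [-0.09  0.03 -0.01] gap 0.997 t 2.15 q [-0.39  0.28  1.45  0.    1.41 -0.31]
travel [-250.    31.3  189.5] dr [-0.0016 -0.0007  0.1103]
```

Call:
{"fn": "jog_arm", "kwargs": {"series": [{"travel":[-25,3,15],"dr":[0,0,0.01],"fingers":-0.1},{"travel":[-60,8,40],"dr":[0,0,0.02],"fingers":-0.1},{"travel":[-95,12,70],"dr":[0,0,0.04],"fingers":-0.1},{"travel":[-130,16,100],"dr":[0,0,0.05],"fingers":-0.1},{"travel":[-165,20,125],"dr":[0,0,0.07],"fingers":-0.1},{"travel":[-200,25,150],"dr":[0,0,0.08],"fingers":-0.1},{"travel":[-230,29,170],"dr":[0,0,0.1],"fingers":-0.1},{"travel":[-250,31,190],"dr":[0,0,0.11],"fingers":-0.1},{"travel":[-250,31,190],"dr":[0,0,0.11],"fingers":-0.1},{"travel":[-250,31,190],"dr":[0,0,0.11],"fingers":-0.1}]}}

```text
clock: 3.15
eef_pos: [0.541, -0.3472, 0.1701]
tcp_rot: [-0.001, 0.771, 0.637, 0.0]
wrist_force: [0.6, 0.8, -0.1]
finger_gap: 0.547
```

Run:
```python
from h import *
go(.5406,-.350,.040,-11.1)
s=snap('wrist','w2');P=wpts(s);hsv=cv2.cvtColor(s['frame'],cv2.COLOR_RGB2HSV)
cv2.imwrite('pics/w2.png',s['frame'][:,:,::-1])
```

```text
at [ 0.541  -0.3472  0.1701] heading -10.91 F [ 0.6  0.8 -0.1] M [-0.06  0.07  0.03] gap 0.547 t 3.15 q [-0.74  0.61  1.43  0.    1.1  -0.55]
travel [ -3.1   0.4 130.1] dr [-0.0018 -0.0021  0.0034]
```

View pics/w2.png

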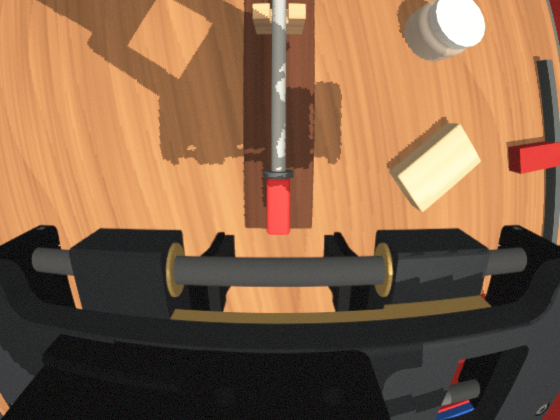

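The handle spans (267–290, 178–234) and the collar is at row 174. The handle sits midway between the fingers (column ~279).

Run:
```python
from h import *
s=dict(np.load('pics/w2.npz'))
P=wpts(s);print(P[206,279],P[100,280])
print(wray(s,[[279,179],[278.5,232]],.067)); print(wray(s,[[267.5,206],[290,206]],.067),wray(s,[[279.5,60],[278.5,165]],.055))
```

```text
[ 0.54110228 -0.34836031  0.06920413] [ 0.55851618 -0.26179187  0.06060087]
[[ 0.54535056 -0.32616263  0.067     ]
 [ 0.53618978 -0.37169796  0.067     ]]
[[ 0.53142342 -0.34709202  0.067     ]
 [ 0.55014367 -0.35067063  0.067     ]] [[ 0.56476286 -0.227008    0.055     ]
 [ 0.54683159 -0.31606269  0.055     ]]
```

Call:
{"fn": "jog_arm", "kwargs": {"series": [{"travel":[0,0,20],"dr":[0,0,0.008],"fingers":-0.1},{"travel":[0,0,45],"dr":[0,0,0.008],"fingers":-0.1},{"travel":[0,0,70],"dr":[0,0,0.008],"fingers":-0.1},{"travel":[0,0,95],"dr":[0,0,0.008],"fingers":-0.1},{"travel":[0,0,115],"dr":[0,0,0.008],"fingers":-0.1},{"travel":[0,0,126],"dr":[0,0,0.008],"fingers":-0.1},{"travel":[0,0,130],"dr":[0,0,0.008],"fingers":-0.1},{"travel":[0,0,130],"dr":[0,0,0.008],"fingers":-0.1},{"travel":[0,0,130],"dr":[0,0,0.008],"fingers":0.3},{"travel":[0,0,130],"dr":[0,0,0.008],"fingers":0.4}], "grip_force": 50}}

```text
clock: 4.2
eef_pos: [0.542, -0.3495, 0.0419]
tcp_rot: [0.001, 0.774, 0.633, 0.0]
wrist_force: [-0.2, -0.0, 0.4]
finger_gap: 0.446
```

Call:
{"fn": "jog_arm", "kwargs": {"series": [{"travel":[0,0,0],"dr":[0,0,0],"fingers":0.5},{"travel":[0,0,0],"dr":[0,0,0],"fingers":0.6},{"travel":[0,0,0],"dr":[0,0,0],"fingers":1},{"travel":[0,0,0],"dr":[0,0,0],"fingers":1},{"travel":[0,0,0],"dr":[0,0,0],"fingers":1},{"travel":[0,0,0],"dr":[0,0,0],"fingers":1},{"travel":[0,0,0],"dr":[0,0,0],"fingers":1},{"travel":[0,0,0],"dr":[0,0,0],"fingers":1},{"travel":[0,0,0],"dr":[0,0,0],"fingers":1},{"travel":[0,0,0],"dr":[0,0,0],"fingers":1}], "grip_force": 50}}

```text
clock: 5.2
eef_pos: [0.5409, -0.3491, 0.0409]
tcp_rot: [-0.0, 0.774, 0.633, -0.0]
wrist_force: [-4.4, -0.1, 4.6]
finger_gap: 0.228
```

Call:
{"fn": "jog_arm", "kwargs": {"series": [{"travel":[0,0,-3],"dr":[0,0,0],"fingers":1},{"travel":[0,0,-8],"dr":[0,0,0],"fingers":1},{"travel":[0,0,-15],"dr":[0,0,0],"fingers":1},{"travel":[0,0,-25],"dr":[0,0,0],"fingers":1},{"travel":[0,0,-40],"dr":[0,0,0],"fingers":1},{"travel":[0,0,-60],"dr":[0,0,0],"fingers":1},{"travel":[0,0,-75],"dr":[0,0,0],"fingers":1},{"travel":[0,0,-84],"dr":[0,0,0],"fingers":1},{"travel":[0,0,-86],"dr":[0,0,0],"fingers":1},{"travel":[0,0,-86],"dr":[0,0,0],"fingers":1}], "grip_force": 60}}

```text
clock: 6.2
eef_pos: [0.5412, -0.349, 0.1269]
tcp_rot: [0.0, 0.774, 0.633, 0.0]
wrist_force: [0.5, 0.6, -4.0]
finger_gap: 0.226
```

Run:
```python
from h import *
go(.5406,-.350,.124,-11.4)
a=snap('wrist','w3');b=snap('scene','sc3');c=snap('side','sd3')
im=np.vstack([np.hstack([cv2.resize(a['frame'],None,fx=.7,fy=.7),cv2.resize(b['frame'][110:260,150:350],(392,294))]),np.hstack([cv2.resize(c['frame'][180:320,270:430],(392,294)),np.zeros((294,392,3),np.uint8)])])
cv2.imwrite('pics/m3.png',im[:,:,::-1])
```

```text
at [ 0.5412 -0.349   0.1269] heading -11.4 F [ 0.5  0.6 -4. ] M [-0.34  0.15  0.05] gap 0.226 t 6.2 q [-0.75  0.66  1.47 -0.    1.01 -0.55]
travel [-1.1 -0.4  2.9] dr [ 0.0003  0.0002 -0.    ]
```

View pics/m3.png

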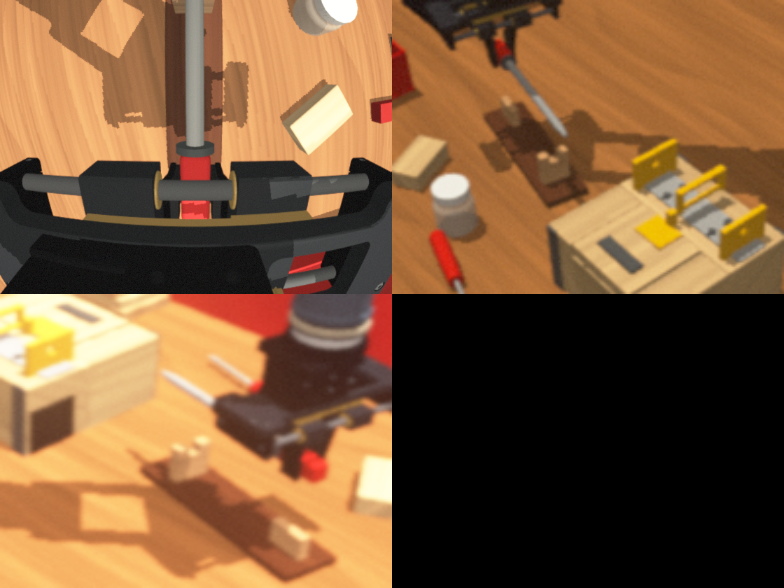

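The rod is held and clear of the rest. Next I'll measure its pitch and nose position from depth.

```bash
cat > rodfit.py <<'E'
from h import *
import sys
def fit(tag,zlo,heading_deg,tcp):
    a=np.radians(90+heading_deg);d=np.array([np.cos(a),np.sin(a)]);n=np.array([d[1],-d[0]])
    for cam in('w','sc','sd'):
        s=dict(np.load(f'pics/{cam}{tag}.npz'));P=(wpts if cam=='w' else pts)(s)
        rel=P[...,:2]-tcp[:2];al=rel@d;la=rel@n
        S=cv2.cvtColor(s['frame'],cv2.COLOR_RGB2HSV)[...,1]
        m=(s['z_map']>0)&(al>.045)&(al<.24)&(abs(la)<.02)&(P[...,2]>zlo)&(S<110)
        if m.sum()<30: print(cam,'few',m.sum());continue
        for lo,hi in((.045,.1),(.1,.15),(.15,.2),(.2,.24)):
            k=m&(al>=lo)&(al<hi)
            if k.sum()>5: print(cam,lo,k.sum(),'lat',np.median(la[k]).round(4),'z med/90',np.percentile(P[k][:,2],[50,90]).round(4),'maxal',np.percentile(al[k],98).round(4))
E
python3 - <<'E'
from rodfit import *
fit('3',.1,-11.4,np.array([.5412,-.349,.1269]))
E
```

```text
w 0.045 3254 lat -0.0001 z med/90 [0.1465 0.1478] maxal 0.0989
w 0.1 1356 lat -0.0006 z med/90 [0.1463 0.1476] maxal 0.1248
sc 0.045 703 lat -0.0001 z med/90 [0.4554 0.4941] maxal 0.0851
sc 0.1 44 lat 0.0004 z med/90 [0.1454 0.1478] maxal 0.1492
sc 0.15 48 lat 0.001 z med/90 [0.1445 0.1468] maxal 0.1991
sc 0.2 31 lat -0.0004 z med/90 [0.1426 0.1451] maxal 0.2315
sd 0.045 129 lat -0.0087 z med/90 [0.49 0.5 ] maxal 0.0642
sd 0.1 16 lat -0.0069 z med/90 [0.1425 0.1447] maxal 0.1493
sd 0.15 55 lat -0.0073 z med/90 [0.1425 0.1445] maxal 0.196
sd 0.2 25 lat -0.0069 z med/90 [0.1412 0.1437] maxal 0.2273
```

```bash
python3 -c "
from h import *
go(.5274,-.265,.1262,-.45)"
```

```text
at [ 0.5407 -0.3485  0.1256] heading -11.4 F [ 0.2 -0.  -4.7] M [-0.29  0.14  0.01] gap 0.226 t 6.35 q [-0.75  0.67  1.47 -0.    1.01 -0.55]
travel [ 79.2 -29.5  -0.5] dr [-0.0017 -0.0012 -0.1912]
```

Call:
{"fn": "jog_arm", "kwargs": {"series": [{"travel":[5,-2,0],"dr":[0,0,-0.02],"fingers":1},{"travel":[15,-6,0],"dr":[0,0,-0.045],"fingers":1},{"travel":[25,-10,0],"dr":[0,0,-0.07],"fingers":1},{"travel":[37,-14,0],"dr":[0,0,-0.1],"fingers":1},{"travel":[50,-19,0],"dr":[0,0,-0.13],"fingers":1},{"travel":[62,-23,0],"dr":[0,0,-0.155],"fingers":1},{"travel":[71,-26,0],"dr":[0,0,-0.175],"fingers":1},{"travel":[77,-28,0],"dr":[0,0,-0.187],"fingers":1},{"travel":[79,-29.5,0],"dr":[0,0,-0.191],"fingers":1},{"travel":[79,-29.5,0],"dr":[0,0,-0.191],"fingers":1}]}}

```text
clock: 7.35
eef_pos: [0.528, -0.2656, 0.1267]
tcp_rot: [0.0, 0.71, 0.704, -0.0]
wrist_force: [-0.4, 0.1, -4.2]
finger_gap: 0.224
```

Run:
```python
from rodfit import *
go(.5274,-.265,.1262,-.45)
for n,t in(('wrist','w4'),('scene','sc4'),('side','sd4')):snap(n,t)
go(.5274,-.265,.1262,-.45)
fit('4',.1,-.5,telemetry.observe()['eef_pos'])
a,b,c=[dict(np.load(f'pics/{k}4.npz'))['frame'] for k in('w','sc','sd')]
im=np.vstack([cv2.resize(a[0:180,180:420],(800,300)) if 0 else cv2.resize(a[0:150,160:400],(480,300)),np.zeros((0,480,3),np.uint8)])
im=np.hstack([im,np.zeros((300,0,3),np.uint8)])
im2=np.hstack([cv2.resize(b[165:265,220:360],(420,300)),cv2.resize(c[165:265,220:346],(378,300))])
im=np.vstack([np.hstack([im,np.zeros((300,318,3),np.uint8)]),im2])
cv2.imwrite('pics/m4.png',im[:,:,::-1])
```

```text
at [ 0.528  -0.2656  0.1267] heading -0.43 F [-0.4  0.1 -4.2] M [-0.35  0.01  0.03] gap 0.224 t 7.35 q [-0.65  0.61  1.61 -0.    0.93 -0.65]
travel [ 0.6 -0.6  0.5] dr [0.0001 0.0003 0.0003]
at [ 0.5283 -0.2664  0.1266] heading -0.49 F [ 0.5 -0.1 -4.6] M [-0.27  0.05  0.  ] gap 0.222 t 7.5 q [-0.66  0.61  1.61 -0.    0.93 -0.65]
travel [ 1.4 -0.9  0.4] dr [ 0.0006  0.0006 -0.0006]
w 0.045 3252 lat -0.0005 z med/90 [0.1463 0.1476] maxal 0.0989
w 0.1 1394 lat -0.0009 z med/90 [0.1461 0.1474] maxal 0.1255
sc 0.045 865 lat 0.0 z med/90 [0.4672 0.5084] maxal 0.088
sc 0.1 51 lat 0.0019 z med/90 [0.1458 0.1485] maxal 0.1457
sc 0.15 65 lat 0.0021 z med/90 [0.1448 0.1481] maxal 0.1995
sc 0.2 34 lat 0.001 z med/90 [0.1435 0.1463] maxal 0.2298
sd 0.045 110 lat -0.0056 z med/90 [0.5021 0.5126] maxal 0.07
sd 0.1 52 lat -0.0068 z med/90 [0.142  0.1448] maxal 0.1487
sd 0.15 63 lat -0.0069 z med/90 [0.1418 0.1452] maxal 0.1997
sd 0.2 24 lat -0.0065 z med/90 [0.1416 0.1442] maxal 0.226
```

View pics/m4.png

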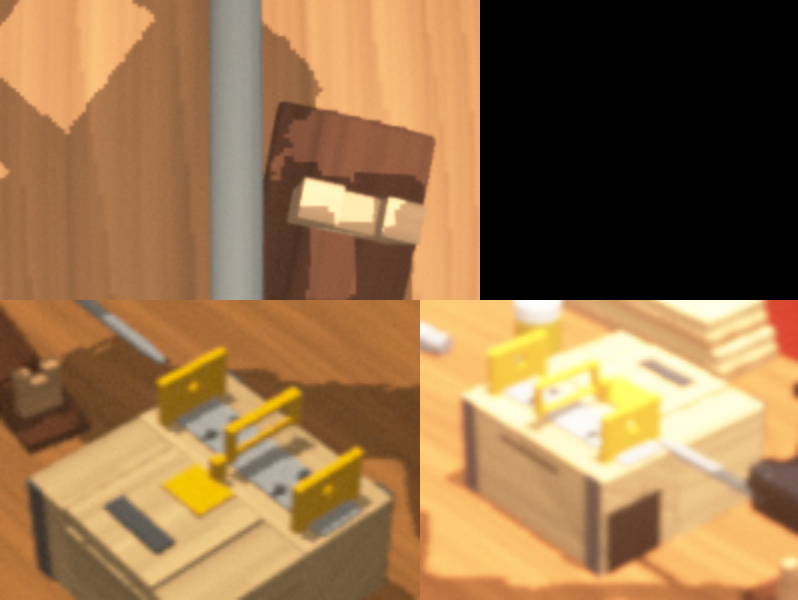

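In the side view the nose points at the front face of the first eye, near (660,443) in the mosaic, with the hole near (630,428). I'll compare the nose and the hole within the same camera.

Run:
```python
from h import *
ims=[]
for cam,(u0,v0,w,h) in(('sc',(240,160,80,60)),('sd',(270,180,80,60))):
    s=dict(np.load(f'pics/{cam}4.npz'));k=9
    im=cv2.resize(s['frame'][v0:v0+h,u0:u0+w],None,fx=k,fy=k,interpolation=cv2.INTER_CUBIC)
    if cam=='sc': im=im[:300];  
    f=s['frame'].copy()
    im=cv2.resize(f[v0:v0+(33 if cam=='sc' else 44),u0:u0+w] if 0 else f[v0:v0+h,u0:u0+w],(400 if 0 else 800,600),interpolation=cv2.INTER_CUBIC)
    for X,c in(((.5283,-.0365,.140),(0,0,255)),((.5293,.001,.14),(0,255,0)),((.5293,.009,.14),(0,255,255))):
        p=(proj(s,X)[0]-[u0,v0]+.5)*10;print(cam,X,proj(s,X)[0].round(1));cv2.drawMarker(im,tuple(int(x) for x in p),c,cv2.MARKER_CROSS,14,1)
    ims.append(cv2.resize(im[100:] if cam=='sd' else im[:500],(640 if 0 else 800,500))[:,:].copy())
cv2.imwrite('pics/m5.png',cv2.resize(np.vstack(ims),(480,600))[:,:,::-1] if 0 else np.hstack([cv2.resize(i,(400,250)) for i in ims])[:,:,::-1])
cv2.imwrite('pics/m5.png',np.vstack([cv2.resize(ims[0],(480,300)),cv2.resize(ims[1],(480,300))])[:,:,::-1])
```

```text
sc (0.5283, -0.0365, 0.14) [274.2 185.3]
sc (0.5293, 0.001, 0.14) [282.9 192.3]
sc (0.5293, 0.009, 0.14) [284.9 193.7]
sd (0.5283, -0.0365, 0.14) [299.1 210.6]
sd (0.5293, 0.001, 0.14) [290.2 205.4]
sd (0.5293, 0.009, 0.14) [288.3 204.3]
```

View pics/m5.png

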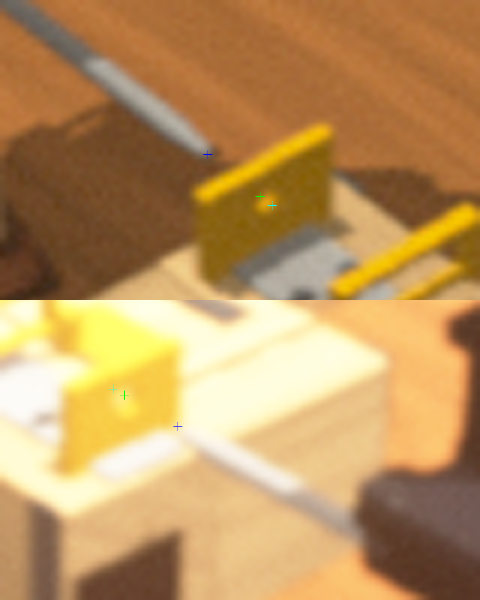

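Both cameras agree with the estimate to within about 2 mm, and the tip can be off by about 4 mm and still enter the hole. I'll go in slowly.

Call:
{"fn": "jog_arm", "kwargs": {"series": [{"travel":[5,0.1,0],"dr":[0,0,0],"fingers":1},{"travel":[12,0.3,0],"dr":[0,0,0],"fingers":1},{"travel":[18,0.5,0],"dr":[0,0,0],"fingers":1},{"travel":[23,0.5,0],"dr":[0,0,0],"fingers":1},{"travel":[27,0.5,0],"dr":[0,0,0],"fingers":1},{"travel":[30,0.5,0],"dr":[0,0,0],"fingers":1},{"travel":[32,0.5,0],"dr":[0,0,0],"fingers":1},{"travel":[33,0.5,0],"dr":[0,0,0],"fingers":1},{"travel":[34,0.5,0],"dr":[0,0,0],"fingers":1},{"travel":[34,0.5,0],"dr":[0,0,0],"fingers":1}]}}

```text
clock: 8.5
eef_pos: [0.5288, -0.2318, 0.1266]
tcp_rot: [0.0, 0.71, 0.704, 0.0]
wrist_force: [0.4, -0.2, -4.4]
finger_gap: 0.225
```

Run:
```python
from h import *
go(.5282,-.22,.1262,-.45)
```

```text
at [ 0.5288 -0.2318  0.1266] heading -0.46 F [ 0.4 -0.2 -4.4] M [-0.36  0.07  0.  ] gap 0.225 t 8.5 q [-0.61  0.59  1.64  0.    0.91 -0.6 ]
travel [11.8 -0.7  0.4] dr [ 0.0001  0.     -0.0002]
```

Call:
{"fn": "jog_arm", "kwargs": {"series": [{"travel":[1,0,0],"dr":[0,0,0],"fingers":1},{"travel":[2,0,0],"dr":[0,0,0],"fingers":1},{"travel":[3,0,0],"dr":[0,0,0],"fingers":1},{"travel":[4,0,0],"dr":[0,0,0],"fingers":1},{"travel":[5,0,0],"dr":[0,0,0],"fingers":1},{"travel":[6,0,0],"dr":[0,0,0],"fingers":1},{"travel":[7,0,0],"dr":[0,0,0],"fingers":1},{"travel":[8,0,0],"dr":[0,0,0],"fingers":1},{"travel":[8,0,0],"dr":[0,0,0],"fingers":1},{"travel":[8,0,0],"dr":[0,0,0],"fingers":1}]}}

```text
clock: 9.5
eef_pos: [0.5288, -0.2237, 0.1266]
tcp_rot: [0.0, 0.71, 0.704, -0.0]
wrist_force: [-0.0, 0.4, -4.6]
finger_gap: 0.227
```

Run:
```python
from h import *
go(.5282,-.22,.1262,-.45)
```

```text
at [ 0.5288 -0.2237  0.1266] heading -0.45 F [-0.   0.4 -4.6] M [-0.33  0.04  0.04] gap 0.227 t 9.5 q [-0.59  0.59  1.65 -0.    0.9  -0.59]
travel [ 3.7 -0.7  0.4] dr [ 0.  0. -0.]
```

Call:
{"fn": "jog_arm", "kwargs": {"series": [{"travel":[1,0,0],"dr":[0,0,0],"fingers":1},{"travel":[2,0,0],"dr":[0,0,0],"fingers":1},{"travel":[3,0,0],"dr":[0,0,0],"fingers":1},{"travel":[4,0,0],"dr":[0,0,0],"fingers":1},{"travel":[5,0,0],"dr":[0,0,0],"fingers":1},{"travel":[5.5,0,0],"dr":[0,0,0],"fingers":1},{"travel":[6,0,0],"dr":[0,0,0],"fingers":1},{"travel":[6,0,0],"dr":[0,0,0],"fingers":1},{"travel":[6,0,0],"dr":[0,0,0],"fingers":1},{"travel":[6,0,0],"dr":[0,0,0],"fingers":1}]}}

```text
clock: 10.5
eef_pos: [0.5289, -0.2178, 0.1266]
tcp_rot: [0.0, 0.71, 0.704, -0.0]
wrist_force: [-0.5, 0.7, -4.8]
finger_gap: 0.221
```

Run:
```python
from h import *
go(.5282,-.22,.1262,-.45)
b=snap('scene','sc6');c=snap('side','sd6')
cv2.imwrite('pics/m6.png',np.vstack([cv2.resize(b['frame'][160:210,240:320],(480,300),interpolation=cv2.INTER_CUBIC),cv2.resize(c['frame'][190:240,270:350],(480,300),interpolation=cv2.INTER_CUBIC)])[:,:,::-1])
```

```text
at [ 0.5289 -0.2178  0.1266] heading -0.46 F [-0.5  0.7 -4.8] M [-0.36  0.04  0.04] gap 0.221 t 10.5 q [-0.59  0.58  1.66 -0.    0.9  -0.58]
travel [-2.2 -0.7  0.4] dr [ 0.      0.     -0.0002]
```

View pics/m6.png

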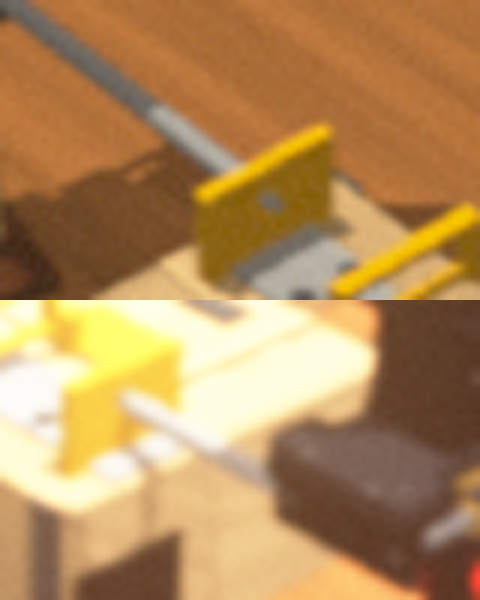

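The tip is in the first eye: grey shows through the hole at (270,202) and the shaft meets the front face at (130,400). I'll continue gently.

Call:
{"fn": "jog_arm", "kwargs": {"series": [{"travel":[1,0,0],"dr":[0,0,0],"fingers":1},{"travel":[2,0,0],"dr":[0,0,0],"fingers":1},{"travel":[3,0,0],"dr":[0,0,0],"fingers":1},{"travel":[4,0,0],"dr":[0,0,0],"fingers":1},{"travel":[5,0,0],"dr":[0,0,0],"fingers":1},{"travel":[5,0,0],"dr":[0,0,0],"fingers":1},{"travel":[5,0,0],"dr":[0,0,0],"fingers":1},{"travel":[5,0,0],"dr":[0,0,0],"fingers":1},{"travel":[5,0,0],"dr":[0,0,0],"fingers":1},{"travel":[5,0,0],"dr":[0,0,0],"fingers":1}]}}

```text
clock: 11.6
eef_pos: [0.5289, -0.2128, 0.1266]
tcp_rot: [0.0, 0.71, 0.704, 0.0]
wrist_force: [-0.3, -0.0, -4.0]
finger_gap: 0.219
```

Run:
```python
from h import *
go(.5282,-.22,.1262,-.45)
```

```text
at [ 0.5289 -0.2128  0.1266] heading -0.46 F [-0.3 -0.  -4. ] M [-0.35  0.12  0.05] gap 0.219 t 11.6 q [-0.58  0.58  1.66  0.    0.9  -0.57]
travel [-7.2 -0.7  0.4] dr [ 0.      0.     -0.0002]
```

Call:
{"fn": "jog_arm", "kwargs": {"series": [{"travel":[1,0,0],"dr":[0,0,0],"fingers":1},{"travel":[2,0,0],"dr":[0,0,0],"fingers":1},{"travel":[3,0,0],"dr":[0,0,0],"fingers":1},{"travel":[4,0,0],"dr":[0,0,0],"fingers":1},{"travel":[5,0,0],"dr":[0,0,0],"fingers":1},{"travel":[6,0,0],"dr":[0,0,0],"fingers":1},{"travel":[6,0,0],"dr":[0,0,0],"fingers":1},{"travel":[6,0,0],"dr":[0,0,0],"fingers":1},{"travel":[6,0,0],"dr":[0,0,0],"fingers":1},{"travel":[6,0,0],"dr":[0,0,0],"fingers":1}]}}

```text
clock: 12.6
eef_pos: [0.529, -0.2068, 0.1266]
tcp_rot: [0.0, 0.71, 0.704, 0.0]
wrist_force: [0.0, 0.1, -4.4]
finger_gap: 0.224
```

Run:
```python
from h import *
go(.5282,-.22,.1262,-.45)
```

```text
at [ 0.529  -0.2068  0.1266] heading -0.46 F [ 0.   0.1 -4.4] M [-0.29  0.03  0.02] gap 0.224 t 12.6 q [-0.57  0.58  1.67  0.    0.9  -0.56]
travel [-13.2  -0.7   0.4] dr [ 0.0001  0.     -0.0002]
```

Call:
{"fn": "jog_arm", "kwargs": {"series": [{"travel":[1,0,0],"dr":[0,0,0],"fingers":1},{"travel":[2,0,0],"dr":[0,0,0],"fingers":1},{"travel":[3,0,0],"dr":[0,0,0],"fingers":1},{"travel":[4,0,0],"dr":[0,0,0],"fingers":1},{"travel":[5.5,0,0],"dr":[0,0,0],"fingers":1},{"travel":[7,0,0],"dr":[0,0,0],"fingers":1},{"travel":[8.5,0,0],"dr":[0,0,0],"fingers":1},{"travel":[10,0,0],"dr":[0,0,0],"fingers":1},{"travel":[11,0,0],"dr":[0,0,0],"fingers":1},{"travel":[12,0,0],"dr":[0,0,0],"fingers":1}]}}

```text
clock: 13.6
eef_pos: [0.529, -0.1946, 0.1265]
tcp_rot: [-0.0, 0.71, 0.704, -0.0]
wrist_force: [0.5, 0.4, -4.9]
finger_gap: 0.223
```

Run:
```python
from h import *
go(.5282,-.22,.1262,-.45)
```

```text
at [ 0.529  -0.1946  0.1265] heading -0.45 F [ 0.5  0.4 -4.9] M [-0.29  0.05  0.02] gap 0.223 t 13.6 q [-0.55  0.58  1.68 -0.    0.89 -0.54]
travel [-25.4  -0.6   0.3] dr [-0.  0. -0.]
```

Call:
{"fn": "jog_arm", "kwargs": {"series": [{"travel":[2,0,0],"dr":[0,0,0],"fingers":1},{"travel":[4,0,0],"dr":[0,0,0],"fingers":1},{"travel":[6,0,0],"dr":[0,0,0],"fingers":1},{"travel":[8,0,0],"dr":[0,0,0],"fingers":1},{"travel":[10,0,0],"dr":[0,0,0],"fingers":1},{"travel":[12,0,0],"dr":[0,0,0],"fingers":1},{"travel":[14,0,0],"dr":[0,0,0],"fingers":1},{"travel":[16,0,0],"dr":[0,0,0],"fingers":1},{"travel":[18,0,0],"dr":[0,0,0],"fingers":1},{"travel":[20,0,0],"dr":[0,0,0],"fingers":1}]}}

```text
clock: 14.6
eef_pos: [0.5292, -0.1746, 0.1266]
tcp_rot: [-0.0, 0.71, 0.704, -0.0]
wrist_force: [0.4, -0.2, -5.1]
finger_gap: 0.225
```

Run:
```python
from h import *
go(.5282,-.22,.1262,-.45)
```

```text
at [ 0.5292 -0.1746  0.1266] heading -0.46 F [ 0.4 -0.2 -5.1] M [-0.29  0.09 -0.01] gap 0.225 t 14.6 q [-0.52  0.57  1.69 -0.    0.88 -0.51]
travel [-45.5  -0.6   0.4] dr [-0.      0.     -0.0001]
```

Call:
{"fn": "jog_arm", "kwargs": {"series": [{"travel":[2,0,0],"dr":[0,0,0],"fingers":1},{"travel":[4,0,0],"dr":[0,0,0],"fingers":1},{"travel":[6,0,0],"dr":[0,0,0],"fingers":1},{"travel":[8,0,0],"dr":[0,0,0],"fingers":1},{"travel":[10,0,0],"dr":[0,0,0],"fingers":1},{"travel":[12,0,0],"dr":[0,0,0],"fingers":1},{"travel":[14,0,0],"dr":[0,0,0],"fingers":1},{"travel":[16,0,0],"dr":[0,0,0],"fingers":1},{"travel":[18,0,0],"dr":[0,0,0],"fingers":1},{"travel":[20,0,0],"dr":[0,0,0],"fingers":1}]}}

```text
clock: 15.6
eef_pos: [0.5294, -0.1546, 0.1266]
tcp_rot: [0.0, 0.71, 0.704, 0.0]
wrist_force: [-0.6, 0.0, -4.7]
finger_gap: 0.223
```

Run:
```python
from rodfit import *
go(.5282,-.22,.1262,-.45)
for n,t in(('wrist','w7'),('scene','sc7'),('side','sd7')):b=snap(n,t)
fit('7',.135,-.45,telemetry.observe()['eef_pos'])
b=dict(np.load('pics/sc7.npz'));c=dict(np.load('pics/sd7.npz'))
cv2.imwrite('pics/m7.png',np.vstack([cv2.resize(b['frame'][170:230,260:356],(480,300),interpolation=cv2.INTER_CUBIC),cv2.resize(c['frame'][170:230,230:326],(480,300),interpolation=cv2.INTER_CUBIC)])[:,:,::-1])
```

```text
at [ 0.5294 -0.1546  0.1266] heading -0.46 F [-0.6  0.  -4.7] M [-0.33  0.06 -0.04] gap 0.223 t 15.6 q [-0.49  0.56  1.71  0.    0.87 -0.48]
travel [-65.4  -0.6   0.4] dr [ 0.      0.     -0.0002]
w 0.045 3256 lat -0.0001 z med/90 [0.1462 0.1475] maxal 0.0989
w 0.1 1345 lat -0.0005 z med/90 [0.1461 0.1474] maxal 0.1246
sc 0.045 860 lat -0.0001 z med/90 [0.4624 0.5055] maxal 0.086
sc 0.1 42 lat 0.0024 z med/90 [0.1458 0.1482] maxal 0.1375
sc 0.15 55 lat 0.0016 z med/90 [0.1449 0.1477] maxal 0.1986
sc 0.2 26 lat 0.0013 z med/90 [0.1455 0.1476] maxal 0.2293
sd 0.045 15 lat -0.0097 z med/90 [0.5069 0.5137] maxal 0.0618
sd 0.1 26 lat -0.0072 z med/90 [0.1424 0.1447] maxal 0.148
sd 0.15 24 lat -0.0062 z med/90 [0.1427 0.145 ] maxal 0.1991
sd 0.2 24 lat -0.006 z med/90 [0.1411 0.1439] maxal 0.2395
```

View pics/m7.png

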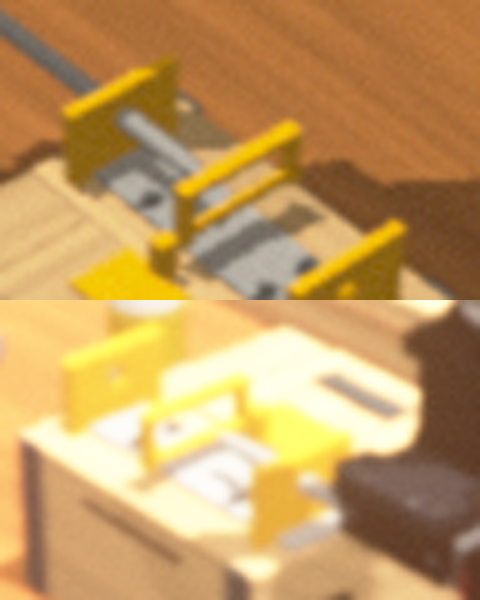

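The tip is about 8 mm short of the middle eye and nothing is touching. I'll advance slowly over the sill.

Call:
{"fn": "jog_arm", "kwargs": {"series": [{"travel":[1,0,0],"dr":[0,0,0],"fingers":1},{"travel":[2,0,0],"dr":[0,0,0],"fingers":1},{"travel":[3,0,0],"dr":[0,0,0],"fingers":1},{"travel":[4,0,0],"dr":[0,0,0],"fingers":1},{"travel":[5,0,0],"dr":[0,0,0],"fingers":1},{"travel":[6,0,0],"dr":[0,0,0],"fingers":1},{"travel":[7,0,0],"dr":[0,0,0],"fingers":1},{"travel":[8,0,0],"dr":[0,0,0],"fingers":1},{"travel":[9,0,0],"dr":[0,0,0],"fingers":1},{"travel":[10,0,0],"dr":[0,0,0],"fingers":1}]}}

```text
clock: 16.75
eef_pos: [0.5294, -0.1446, 0.1266]
tcp_rot: [-0.0, 0.71, 0.704, -0.0]
wrist_force: [-1.5, -0.7, -4.4]
finger_gap: 0.222
```

Run:
```python
from h import *
go(.5282,-.22,.1262,-.45)
```

```text
at [ 0.5294 -0.1446  0.1266] heading -0.46 F [-1.5 -0.7 -4.4] M [-0.32  0.02  0.01] gap 0.222 t 16.75 q [-0.47  0.56  1.71 -0.    0.87 -0.46]
travel [-75.4  -0.6   0.4] dr [-0.      0.     -0.0001]
```

Call:
{"fn": "jog_arm", "kwargs": {"series": [{"travel":[0.5,0,0],"dr":[0,0,0],"fingers":1},{"travel":[1,0,0],"dr":[0,0,0],"fingers":1},{"travel":[1.5,0,0],"dr":[0,0,0],"fingers":1},{"travel":[2,0,0],"dr":[0,0,0],"fingers":1},{"travel":[2.5,0,0],"dr":[0,0,0],"fingers":1},{"travel":[3,0,0],"dr":[0,0,0],"fingers":1},{"travel":[3.5,0,0],"dr":[0,0,0],"fingers":1},{"travel":[4,0,0],"dr":[0,0,0],"fingers":1},{"travel":[4.5,0,0],"dr":[0,0,0],"fingers":1},{"travel":[5,0,0],"dr":[0,0,0],"fingers":1}]}}

```text
clock: 17.75
eef_pos: [0.5295, -0.1397, 0.1266]
tcp_rot: [0.0, 0.71, 0.704, -0.0]
wrist_force: [-0.5, 0.2, -4.5]
finger_gap: 0.226
```

Run:
```python
from h import *
go(.5282,-.22,.1262,-.45)
```

```text
at [ 0.5295 -0.1397  0.1266] heading -0.46 F [-0.5  0.2 -4.5] M [-0.34  0.   -0.  ] gap 0.226 t 17.75 q [-0.46  0.56  1.72 -0.    0.87 -0.45]
travel [-80.3  -0.6   0.4] dr [-0.      0.     -0.0002]
```

Call:
{"fn": "jog_arm", "kwargs": {"series": [{"travel":[0.7,0,0],"dr":[0,0,0],"fingers":1},{"travel":[1.4,0,0],"dr":[0,0,0],"fingers":1},{"travel":[2.1,0,0],"dr":[0,0,0],"fingers":1},{"travel":[2.8,0,0],"dr":[0,0,0],"fingers":1},{"travel":[3.5,0,0],"dr":[0,0,0],"fingers":1},{"travel":[4.2,0,0],"dr":[0,0,0],"fingers":1},{"travel":[5,0,0],"dr":[0,0,0],"fingers":1},{"travel":[6,0,0],"dr":[0,0,0],"fingers":1},{"travel":[7,0,0],"dr":[0,0,0],"fingers":1},{"travel":[8,0,0],"dr":[0,0,0],"fingers":1}]}}

```text
clock: 18.75
eef_pos: [0.5296, -0.1317, 0.1266]
tcp_rot: [0.0, 0.71, 0.704, 0.0]
wrist_force: [-0.5, -1.6, -4.1]
finger_gap: 0.221
```

Run:
```python
from h import *
go(.5282,-.22,.1262,-.45)
```

```text
at [ 0.5296 -0.1317  0.1266] heading -0.46 F [-0.5 -1.6 -4.1] M [-0.3   0.07  0.02] gap 0.221 t 18.75 q [-0.45  0.56  1.72 -0.    0.86 -0.44]
travel [-88.3  -0.7   0.4] dr [ 0.0001  0.0001 -0.0002]
```

Call:
{"fn": "jog_arm", "kwargs": {"series": [{"travel":[0.7,0,0],"dr":[0,0,0],"fingers":1},{"travel":[1.4,0,0],"dr":[0,0,0],"fingers":1},{"travel":[2.1,0,0],"dr":[0,0,0],"fingers":1},{"travel":[2.8,0,0],"dr":[0,0,0],"fingers":1},{"travel":[3.5,0,0],"dr":[0,0,0],"fingers":1},{"travel":[4.2,0,0],"dr":[0,0,0],"fingers":1},{"travel":[5,0,0],"dr":[0,0,0],"fingers":1},{"travel":[6,0,0],"dr":[0,0,0],"fingers":1},{"travel":[7,0,0],"dr":[0,0,0],"fingers":1},{"travel":[8,0,0],"dr":[0,0,0],"fingers":1}]}}

```text
clock: 19.75
eef_pos: [0.5296, -0.1237, 0.1266]
tcp_rot: [0.0, 0.71, 0.704, -0.0]
wrist_force: [0.1, -0.7, -3.3]
finger_gap: 0.224
```

Run:
```python
from h import *
go(.5282,-.22,.1262,-.45)
```

```text
at [ 0.5296 -0.1237  0.1266] heading -0.46 F [ 0.1 -0.7 -3.3] M [-0.24  0.11  0.03] gap 0.224 t 19.75 q [-0.43  0.55  1.73 -0.    0.86 -0.43]
travel [-96.3  -0.7   0.4] dr [ 0.0001  0.0001 -0.0001]
```

Call:
{"fn": "jog_arm", "kwargs": {"series": [{"travel":[0.7,0,0],"dr":[0,0,0],"fingers":1},{"travel":[1.4,0,0],"dr":[0,0,0],"fingers":1},{"travel":[2.1,0,0],"dr":[0,0,0],"fingers":1},{"travel":[2.8,0,0],"dr":[0,0,0],"fingers":1},{"travel":[3.5,0,0],"dr":[0,0,0],"fingers":1},{"travel":[4.2,0,0],"dr":[0,0,0],"fingers":1},{"travel":[5,0,0],"dr":[0,0,0],"fingers":1},{"travel":[6,0,0],"dr":[0,0,0],"fingers":1},{"travel":[7,0,0],"dr":[0,0,0],"fingers":1},{"travel":[8,0,0],"dr":[0,0,0],"fingers":1}]}}

```text
clock: 20.75
eef_pos: [0.5297, -0.1156, 0.1266]
tcp_rot: [-0.0, 0.71, 0.704, -0.0]
wrist_force: [-0.3, -1.8, -3.2]
finger_gap: 0.227
```

Run:
```python
from h import *
go(.5282,-.22,.1262,-.45)
```

```text
at [ 0.5297 -0.1156  0.1266] heading -0.45 F [-0.3 -1.8 -3.2] M [-0.33  0.15  0.04] gap 0.227 t 20.75 q [-0.42  0.55  1.73 -0.    0.86 -0.41]
travel [-104.4   -0.6    0.4] dr [-0.      0.     -0.0001]
```

Call:
{"fn": "jog_arm", "kwargs": {"series": [{"travel":[2,0,0],"dr":[0,0,0],"fingers":1},{"travel":[4,0,0],"dr":[0,0,0],"fingers":1},{"travel":[6,0,0],"dr":[0,0,0],"fingers":1},{"travel":[8,0,0],"dr":[0,0,0],"fingers":1},{"travel":[10,0,0],"dr":[0,0,0],"fingers":1},{"travel":[12,0,0],"dr":[0,0,0],"fingers":1},{"travel":[14,0,0],"dr":[0,0,0],"fingers":1},{"travel":[16,0,0],"dr":[0,0,0],"fingers":1},{"travel":[18,0,0],"dr":[0,0,0],"fingers":1},{"travel":[20,0,0],"dr":[0,0,0],"fingers":1}]}}

```text
clock: 21.75
eef_pos: [0.5298, -0.0956, 0.1266]
tcp_rot: [-0.0, 0.71, 0.704, -0.0]
wrist_force: [-1.5, -1.9, -3.1]
finger_gap: 0.225
```

Run:
```python
from h import *
go(.5282,-.22,.1262,-.45)
```

```text
at [ 0.5298 -0.0956  0.1266] heading -0.46 F [-1.5 -1.9 -3.1] M [-0.28  0.12  0.06] gap 0.225 t 21.75 q [-0.39  0.55  1.74 -0.    0.85 -0.38]
travel [-124.4   -0.6    0.4] dr [-0.0001  0.     -0.0001]
```

Call:
{"fn": "jog_arm", "kwargs": {"series": [{"travel":[2,0,0],"dr":[0,0,0],"fingers":1},{"travel":[4,0,0],"dr":[0,0,0],"fingers":1},{"travel":[6,0,0],"dr":[0,0,0],"fingers":1},{"travel":[8,0,0],"dr":[0,0,0],"fingers":1},{"travel":[10,0,0],"dr":[0,0,0],"fingers":1},{"travel":[12,0,0],"dr":[0,0,0],"fingers":1},{"travel":[14,0,0],"dr":[0,0,0],"fingers":1},{"travel":[16,0,0],"dr":[0,0,0],"fingers":1},{"travel":[18,0,0],"dr":[0,0,0],"fingers":1},{"travel":[20,0,0],"dr":[0,0,0],"fingers":1}]}}

```text
clock: 22.75
eef_pos: [0.5299, -0.0756, 0.1265]
tcp_rot: [-0.0, 0.71, 0.704, -0.0]
wrist_force: [0.5, -2.1, -2.3]
finger_gap: 0.226
```

Run:
```python
from rodfit import *
go(.5282,-.22,.1262,-.45)
for n,t in(('wrist','w8'),('scene','sc8'),('side','sd8')):b=snap(n,t)
fit('8',.135,-.45,telemetry.observe()['eef_pos'])
b=dict(np.load('pics/sc8.npz'));c=dict(np.load('pics/sd8.npz'))
p=lambda s,X:proj(s,X)[0].round(1)
for X in((.531,.172,.14),(.531,.165,.14)):print(X,p(b,X),p(c,X))
cv2.imwrite('pics/m8.png',np.vstack([cv2.resize(b['frame'][180:240,270:366],(480,300),interpolation=cv2.INTER_CUBIC),cv2.resize(c['frame'][165:225,220:316],(480,300),interpolation=cv2.INTER_CUBIC)])[:,:,::-1])
```

```text
at [ 0.5299 -0.0756  0.1265] heading -0.46 F [ 0.5 -2.1 -2.3] M [-0.39  0.23  0.09] gap 0.226 t 22.75 q [-0.35  0.55  1.75 -0.    0.85 -0.34]
travel [-144.4   -0.6    0.3] dr [-0.0001 -0.     -0.0001]
w 0.045 2675 lat -0.0004 z med/90 [0.1468 0.148 ] maxal 0.0989
w 0.1 1332 lat -0.0005 z med/90 [0.1468 0.1481] maxal 0.1237
sc 0.045 801 lat -0.0002 z med/90 [0.4601 0.5021] maxal 0.089
sc 0.1 62 lat 0.0024 z med/90 [0.1458 0.1496] maxal 0.1421
sc 0.15 66 lat 0.0013 z med/90 [0.1457 0.1487] maxal 0.1993
sc 0.2 43 lat 0.0006 z med/90 [0.1454 0.1479] maxal 0.2295
sd 0.1 17 lat -0.0075 z med/90 [0.1426 0.1459] maxal 0.1489
sd 0.15 46 lat -0.0053 z med/90 [0.1443 0.1612] maxal 0.1978
sd 0.2 16 lat -0.0068 z med/90 [0.1433 0.1457] maxal 0.2257
(0.531, 0.172, 0.14) [327.4 226.6] [252.7 184.2]
(0.531, 0.165, 0.14) [325.4 225.1] [254.1 185. ]
```

View pics/m8.png

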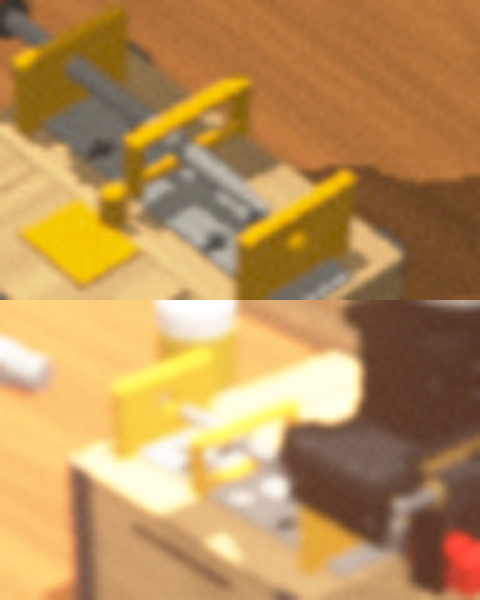

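The shaft lies over the sill and under the crossbar of the middle eye, and the tip is close to the third eye. I'll go on slowly.

Call:
{"fn": "jog_arm", "kwargs": {"series": [{"travel":[1.5,0,0],"dr":[0,0,0],"fingers":1},{"travel":[3,0,0],"dr":[0,0,0],"fingers":1},{"travel":[5,0,0],"dr":[0,0,0],"fingers":1},{"travel":[7,0,0],"dr":[0,0,0],"fingers":1},{"travel":[9,0,0],"dr":[0,0,0],"fingers":1},{"travel":[11,0,0],"dr":[0,0,0],"fingers":1},{"travel":[12,0,0],"dr":[0,0,0],"fingers":1},{"travel":[13,0,0],"dr":[0,0,0],"fingers":1},{"travel":[14,0,0],"dr":[0,0,0],"fingers":1},{"travel":[15,0,0],"dr":[0,0,0],"fingers":1}]}}

```text
clock: 23.9
eef_pos: [0.53, -0.0607, 0.1265]
tcp_rot: [-0.0, 0.71, 0.704, -0.0]
wrist_force: [-0.8, -1.8, -1.7]
finger_gap: 0.223
```

Run:
```python
from h import *
go(.5282,-.22,.1262,-.45)
```

```text
at [ 0.53   -0.0607  0.1265] heading -0.45 F [-0.8 -1.8 -1.7] M [-0.41  0.24  0.05] gap 0.223 t 23.9 q [-0.32  0.54  1.75 -0.    0.85 -0.32]
travel [-159.3   -0.6    0.3] dr [-0.0002  0.     -0.0001]
```

Call:
{"fn": "jog_arm", "kwargs": {"series": [{"travel":[0.6,0,0],"dr":[0,0,0],"fingers":1},{"travel":[1.2,0,0],"dr":[0,0,0],"fingers":1},{"travel":[1.8,0,0],"dr":[0,0,0],"fingers":1},{"travel":[2.4,0,0],"dr":[0,0,0],"fingers":1},{"travel":[3,0,0],"dr":[0,0,0],"fingers":1},{"travel":[3.6,0,0],"dr":[0,0,0],"fingers":1},{"travel":[4.2,0,0],"dr":[0,0,0],"fingers":1},{"travel":[4.8,0,0],"dr":[0,0,0],"fingers":1},{"travel":[5.4,0,0],"dr":[0,0,0],"fingers":1},{"travel":[6,0,0],"dr":[0,0,0],"fingers":1}]}}

```text
clock: 24.9
eef_pos: [0.5301, -0.0547, 0.1265]
tcp_rot: [-0.0, 0.71, 0.704, -0.0]
wrist_force: [-2.3, -2.7, -3.0]
finger_gap: 0.224
```

Run:
```python
from h import *
go(.5282,-.22,.1262,-.45)
```

```text
at [ 0.5301 -0.0547  0.1265] heading -0.46 F [-2.3 -2.7 -3. ] M [-0.5   0.37  0.12] gap 0.224 t 24.9 q [-0.31  0.54  1.75 -0.    0.84 -0.3 ]
travel [-165.3   -0.6    0.3] dr [-0.0002  0.     -0.0001]
```

Call:
{"fn": "jog_arm", "kwargs": {"series": [{"travel":[0.4,-0.2,0],"dr":[0,0,0],"fingers":1},{"travel":[0.8,-0.4,0],"dr":[0,0,0],"fingers":1},{"travel":[1.2,-0.4,0],"dr":[0,0,0],"fingers":1},{"travel":[1.6,-0.4,0],"dr":[0,0,0],"fingers":1},{"travel":[2,-0.4,0],"dr":[0,0,0],"fingers":1},{"travel":[2.5,-0.4,0],"dr":[0,0,0],"fingers":1},{"travel":[3,-0.4,0],"dr":[0,0,0],"fingers":1},{"travel":[3.5,-0.4,0],"dr":[0,0,0],"fingers":1},{"travel":[4,-0.4,0],"dr":[0,0,0],"fingers":1},{"travel":[4,-0.4,0],"dr":[0,0,0],"fingers":1}]}}

```text
clock: 25.9
eef_pos: [0.5299, -0.0505, 0.1266]
tcp_rot: [-0.0, 0.71, 0.704, 0.0]
wrist_force: [-1.4, -0.0, -3.0]
finger_gap: 0.223
```

Run:
```python
from rodfit import *
go(.5282,-.22,.1262,-.45)
b=snap('scene','sc9');snap('side','sd9');snap('wrist','w9')
go(.5282,-.22,.1262,-.45)
fit('9',.135,-.45,telemetry.observe()['eef_pos'])
cv2.imwrite('pics/m9.png',cv2.resize(b['frame'][180:240,270:366],(800,500),interpolation=cv2.INTER_CUBIC)[:,:,::-1])
```

```text
at [ 0.5299 -0.0505  0.1266] heading -0.47 F [-1.4 -0.  -3. ] M [-0.26  0.16  0.02] gap 0.223 t 25.9 q [-0.31  0.54  1.76  0.    0.84 -0.3 ]
travel [-169.5   -0.3    0.4] dr [ 0.0003 -0.0003 -0.0003]
at [ 0.5299 -0.0506  0.1266] heading -0.47 F [ 0.3 -1.7 -3.2] M [-0.19  0.14 -0.02] gap 0.227 t 26.05 q [-0.31  0.54  1.76  0.    0.84 -0.3 ]
travel [-169.4   -0.3    0.3] dr [ 0.0002 -0.0003 -0.0003]
w 0.045 2696 lat -0.0001 z med/90 [0.1467 0.148 ] maxal 0.0991
w 0.1 1351 lat -0.0005 z med/90 [0.1467 0.1481] maxal 0.1243
sc 0.045 820 lat 0.0001 z med/90 [0.4584 0.5008] maxal 0.0868
sc 0.1 46 lat 0.0025 z med/90 [0.1455 0.1484] maxal 0.1492
sc 0.15 83 lat 0.0022 z med/90 [0.1463 0.1488] maxal 0.1986
sc 0.2 17 lat 0.0004 z med/90 [0.1465 0.1487] maxal 0.2287
sd 0.1 15 lat -0.0078 z med/90 [0.1414 0.1598] maxal 0.1481
sd 0.15 28 lat -0.0056 z med/90 [0.1432 0.1455] maxal 0.1981
sd 0.2 18 lat -0.0051 z med/90 [0.1417 0.1443] maxal 0.2258
```

View pics/m9.png

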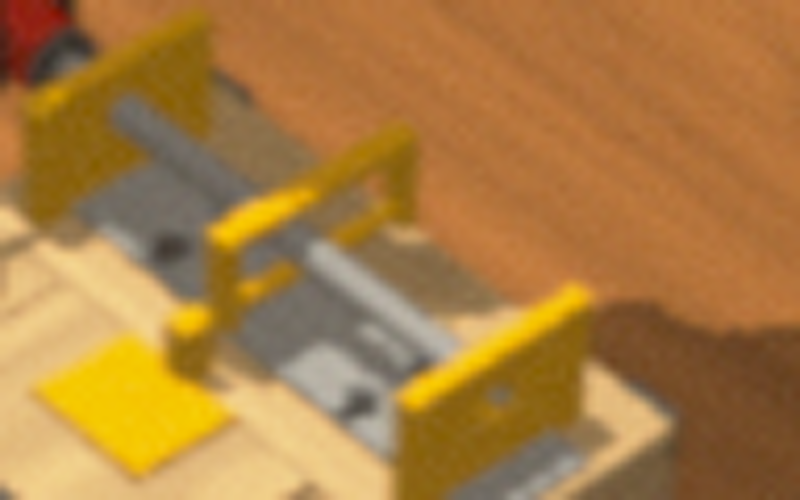

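The grey tip shows in the third eye's hole at (498,395), on centre. That was the last picture I can view, so from here I'll go by forces and depth data.

Call:
{"fn": "jog_arm", "kwargs": {"series": [{"travel":[0.6,0,0],"dr":[0,0,0],"fingers":1},{"travel":[1.2,0,0],"dr":[0,0,0],"fingers":1},{"travel":[1.8,0,0],"dr":[0,0,0],"fingers":1},{"travel":[2.4,0,0],"dr":[0,0,0],"fingers":1},{"travel":[3,0,0],"dr":[0,0,0],"fingers":1},{"travel":[3.6,0,0],"dr":[0,0,0],"fingers":1},{"travel":[4.2,0,0],"dr":[0,0,0],"fingers":1},{"travel":[4.8,0,0],"dr":[0,0,0],"fingers":1},{"travel":[5.4,0,0],"dr":[0,0,0],"fingers":1},{"travel":[6,0,0],"dr":[0,0,0],"fingers":1}]}}

```text
clock: 27.05
eef_pos: [0.5299, -0.0447, 0.1266]
tcp_rot: [0.0, 0.71, 0.704, 0.0]
wrist_force: [0.2, -1.2, -1.4]
finger_gap: 0.225
```

Run:
```python
from h import *
go(.5282,-.22,.1262,-.45)
```

```text
at [ 0.5299 -0.0447  0.1266] heading -0.46 F [ 0.2 -1.2 -1.4] M [-0.31  0.1   0.01] gap 0.225 t 27.05 q [-0.29  0.54  1.76  0.    0.84 -0.29]
travel [-175.3   -0.3    0.4] dr [ 0.0001 -0.     -0.0002]
```

Call:
{"fn": "jog_arm", "kwargs": {"series": [{"travel":[0.6,0,0],"dr":[0,0,0],"fingers":1},{"travel":[1.2,0,0],"dr":[0,0,0],"fingers":1},{"travel":[1.8,0,0],"dr":[0,0,0],"fingers":1},{"travel":[2.4,0,0],"dr":[0,0,0],"fingers":1},{"travel":[3,0,0],"dr":[0,0,0],"fingers":1},{"travel":[3.6,0,0],"dr":[0,0,0],"fingers":1},{"travel":[4.2,0,0],"dr":[0,0,0],"fingers":1},{"travel":[4.8,0,0],"dr":[0,0,0],"fingers":1},{"travel":[5.4,0,0],"dr":[0,0,0],"fingers":1},{"travel":[6,0,0],"dr":[0,0,0],"fingers":1}]}}

```text
clock: 28.05
eef_pos: [0.5299, -0.0387, 0.1266]
tcp_rot: [0.0, 0.71, 0.704, -0.0]
wrist_force: [0.3, -1.6, -2.3]
finger_gap: 0.221
```

Run:
```python
from h import *
go(.5282,-.22,.1262,-.45)
```

```text
at [ 0.5299 -0.0387  0.1266] heading -0.46 F [ 0.3 -1.6 -2.3] M [-0.28  0.08  0.02] gap 0.221 t 28.05 q [-0.28  0.54  1.76 -0.    0.84 -0.28]
travel [-181.3   -0.3    0.4] dr [ 0.      0.     -0.0001]
```

Call:
{"fn": "jog_arm", "kwargs": {"series": [{"travel":[0.6,0,0],"dr":[0,0,0],"fingers":1},{"travel":[1.2,0,0],"dr":[0,0,0],"fingers":1},{"travel":[1.8,0,0],"dr":[0,0,0],"fingers":1},{"travel":[2.4,0,0],"dr":[0,0,0],"fingers":1},{"travel":[3,0,0],"dr":[0,0,0],"fingers":1},{"travel":[3.6,0,0],"dr":[0,0,0],"fingers":1},{"travel":[4.2,0,0],"dr":[0,0,0],"fingers":1},{"travel":[4.8,0,0],"dr":[0,0,0],"fingers":1},{"travel":[5.4,0,0],"dr":[0,0,0],"fingers":1},{"travel":[6,0,0],"dr":[0,0,0],"fingers":1}]}}

```text
clock: 29.05
eef_pos: [0.5299, -0.0327, 0.1265]
tcp_rot: [0.0, 0.71, 0.704, -0.0]
wrist_force: [-0.8, -1.9, -2.4]
finger_gap: 0.225
```

Run:
```python
from h import *
go(.5282,-.22,.1262,-.45)
```

```text
at [ 0.5299 -0.0327  0.1265] heading -0.46 F [-0.8 -1.9 -2.4] M [-0.37  0.03 -0.03] gap 0.225 t 29.05 q [-0.27  0.54  1.76 -0.    0.84 -0.26]
travel [-187.3   -0.2    0.4] dr [-0.      0.0001 -0.0001]
```

Call:
{"fn": "jog_arm", "kwargs": {"series": [{"travel":[0.3,0,0],"dr":[0,0,0],"fingers":1},{"travel":[0.6,0,0],"dr":[0,0,0],"fingers":1},{"travel":[0.9,0,0],"dr":[0,0,0],"fingers":1},{"travel":[1.2,0,0],"dr":[0,0,0],"fingers":1},{"travel":[1.5,0,0],"dr":[0,0,0],"fingers":1},{"travel":[1.7,0,0],"dr":[0,0,0],"fingers":1},{"travel":[2,0,0],"dr":[0,0,0],"fingers":1},{"travel":[2,0,0],"dr":[0,0,0],"fingers":1},{"travel":[2,0,0],"dr":[0,0,0],"fingers":1},{"travel":[2,0,0],"dr":[0,0,0],"fingers":1}]}}

```text
clock: 30.05
eef_pos: [0.53, -0.0307, 0.1266]
tcp_rot: [-0.0, 0.71, 0.704, 0.0]
wrist_force: [-0.1, -1.5, -2.0]
finger_gap: 0.226
```

Run:
```python
from h import *
go(.5282,-.22,.1262,-.45)
```

```text
at [ 0.53   -0.0307  0.1266] heading -0.46 F [-0.1 -1.5 -2. ] M [-0.31  0.12  0.01] gap 0.226 t 30.05 q [-0.27  0.54  1.76  0.    0.84 -0.26]
travel [-189.3   -0.2    0.4] dr [ 0.     -0.0001 -0.0002]
```

Next are 1.5 mm steps until the collar is felt.

Call:
{"fn": "jog_arm", "kwargs": {"series": [{"travel":[0.3,0,0],"dr":[0,0,0],"fingers":1},{"travel":[0.6,0,0],"dr":[0,0,0],"fingers":1},{"travel":[0.9,0,0],"dr":[0,0,0],"fingers":1},{"travel":[1.2,0,0],"dr":[0,0,0],"fingers":1},{"travel":[1.5,0,0],"dr":[0,0,0],"fingers":1},{"travel":[1.5,0,0],"dr":[0,0,0],"fingers":1},{"travel":[1.5,0,0],"dr":[0,0,0],"fingers":1},{"travel":[1.5,0,0],"dr":[0,0,0],"fingers":1},{"travel":[1.5,0,0],"dr":[0,0,0],"fingers":1},{"travel":[1.5,0,0],"dr":[0,0,0],"fingers":1}]}}

```text
clock: 31.05
eef_pos: [0.5299, -0.0306, 0.1266]
tcp_rot: [0.001, 0.71, 0.705, -0.001]
wrist_force: [-1.8, -7.3, -3.0]
finger_gap: 0.225
```

Call:
{"fn": "jog_arm", "kwargs": {"series": [{"travel":[0.3,0,0],"dr":[0,0,0],"fingers":1},{"travel":[0.6,0,0],"dr":[0,0,0],"fingers":1},{"travel":[0.9,0,0],"dr":[0,0,0],"fingers":1},{"travel":[1,0,0],"dr":[0,0,0],"fingers":1},{"travel":[1,0,0],"dr":[0,0,0],"fingers":1},{"travel":[1,0,0],"dr":[0,0,0],"fingers":1},{"travel":[1,0,0],"dr":[0,0,0],"fingers":1},{"travel":[1,0,0],"dr":[0,0,0],"fingers":1},{"travel":[1,0,0],"dr":[0,0,0],"fingers":1},{"travel":[1,0,0],"dr":[0,0,0],"fingers":1}]}}

```text
clock: 32.05
eef_pos: [0.53, -0.0306, 0.1267]
tcp_rot: [0.001, 0.709, 0.705, -0.001]
wrist_force: [-2.1, -10.1, -3.1]
finger_gap: 0.225
```

The hard stop is at TCP y = -0.0306, about where the collar was expected. I'll check from depth that it is the collar against eye 1 and not the shoulder catching at eye 3.

Run:
```python
from h import *
go(.53,-.0306,.1266,-.46)
w=snap('wrist','w10');b=snap('scene','sc10');snap('side','sd10')
def prof(tag,tcp):
    s=dict(np.load(f'pics/{tag}.npz'));P=wpts(s);hsv=cv2.cvtColor(s['frame'],cv2.COLOR_RGB2HSV)
    c=279
    print(tag)
    for v in range(120,225,4): print(v,((P[v,c]-tcp)*1000).round(1),hsv[v,c].tolist(), '| side', ((P[v,c-16]-tcp)*1000).round(1), hsv[v,c-16].tolist())
prof('w7',np.array([.5294,-.1546,.1266]));prof('w10',telemetry.observe()['eef_pos'])
P=pts(b);H=cv2.cvtColor(b['frame'],cv2.COLOR_RGB2HSV)
m=(P[...,1]>.165)&(P[...,1]<.23)&(abs(P[...,0]-.531)<.012)&(P[...,2]>.130)&(P[...,2]<.152)
for v,u in np.argwhere(m): print((P[v,u]*1000).round(1),H[v,u,:].tolist())
```

```text
at [ 0.53   -0.0306  0.1267] heading -0.39 F [ -2.1 -10.1  -3.1] M [-1.71  0.37 -0.04] gap 0.225 t 32.05 q [-0.27  0.54  1.76 -0.01  0.84 -0.26]
travel [-0.  -0.   0.1] dr [-0.0001  0.0039  0.0013]
w7
120 [ 0.8 69.  20.4] [25, 20, 162] | side [ -13.1   70.4 -125.5] [14, 144, 142]
124 [ 0.8 67.2 21. ] [28, 20, 164] | side [ -13.2   66.9 -126.3] [13, 135, 145]
128 [ 0.8 65.5 21.3] [20, 23, 166] | side [ -13.2   63.3 -125.3] [13, 140, 144]
132 [ 0.8 63.7 20.2] [19, 22, 162] | side [ -13.2   59.8 -126. ] [13, 139, 145]
136 [ 0.8 61.9 20.2] [26, 23, 163] | side [ -13.2   56.2 -124.9] [13, 139, 145]
140 [ 0.8 60.2 21. ] [25, 20, 165] | side [ -13.3   52.6 -126.1] [13, 139, 145]
144 [ 0.8 58.4 20.4] [23, 19, 163] | side [ -13.3   49.1 -125. ] [13, 141, 143]
148 [ 0.8 56.6 20.1] [23, 20, 165] | side [ -13.4   45.5 -125.3] [14, 141, 145]
152 [ 0.8 54.9 20.4] [23, 20, 164] | side [ -13.4   41.9 -125.5] [13, 141, 147]
156 [ 0.7 53.1 19.8] [26, 22, 164] | side [ -13.5   38.4 -124.8] [14, 144, 147]
160 [ 0.7 51.4 21.3] [24, 22, 164] | side [ -13.5   34.8 -125.1] [13, 138, 146]
164 [ 0.7 49.6 21. 
[... 4606 characters left out ...]
8, 163, 128]
[535.8 185.9 141.6] [18, 104, 128]
[537.6 190.9 146.7] [18, 53, 131]
[532.4 189.3 142. ] [16, 28, 154]
[534.8 194.9 147.7] [17, 28, 176]
[529.6 193.3 143.1] [20, 32, 176]
[527.2 194.4 142.4] [19, 56, 165]
[540.3 177.  134.5] [20, 211, 139]
[536.  176.3 131.2] [21, 227, 138]
[534.3 178.  131.3] [20, 238, 138]
[534.2 181.3 133.7] [20, 219, 136]
[537.5 194.4 145.7] [17, 88, 130]
[532.2 192.7 141. ] [19, 49, 146]
[530.8 194.7 141.6] [19, 33, 168]
[530.8 198.  144. ] [18, 36, 164]
[526.5 197.3 140.7] [18, 68, 149]
[542.5 179.3 134.3] [21, 235, 137]
[538.4 178.8 131.2] [20, 213, 140]
[536.  179.9 130.4] [21, 244, 135]
[532.  196.  139.9] [19, 54, 132]
[531.4 198.8 141.6] [22, 35, 131]
```

Eye 1's front face is at 28.9 mm ahead of the TCP (back face 36.9 minus 8), and the collar face is also at 28.9. The tip stands about 21 mm past the third eye (20 expected). The collar is home, so I'll ease the push and release.

Call:
{"fn": "jog_arm", "kwargs": {"series": [{"travel":[-0.5,0,0],"dr":[0,0,0],"fingers":1},{"travel":[-1,0,0],"dr":[0,0,0],"fingers":1},{"travel":[-1.5,0,0],"dr":[0,0,0],"fingers":1},{"travel":[-1.5,0,0],"dr":[0,0,0],"fingers":1},{"travel":[-1.5,0,0],"dr":[0,0,0],"fingers":0.5},{"travel":[-1.5,0,0],"dr":[0,0,0],"fingers":0.4},{"travel":[-1.5,0,0],"dr":[0,0,0],"fingers":0.2},{"travel":[-1.5,0,0],"dr":[0,0,0],"fingers":0},{"travel":[-1.5,0,0],"dr":[0,0,0],"fingers":0},{"travel":[-1.5,0,0],"dr":[0,0,0],"fingers":0}]}}

```text
clock: 33.2
eef_pos: [0.5301, -0.0295, 0.1266]
tcp_rot: [0.0, 0.71, 0.704, 0.0]
wrist_force: [-0.5, -0.6, 0.5]
finger_gap: 0.489
```

Run:
```python
from h import *
go(.53,-.0306,.1266,-.46)
w=snap('wrist','w11');P=wpts(w)
t=telemetry.observe()['eef_pos']
for v in range(196,226,3):print(v,((P[v,279]-t)*1000).round(1),w['frame'][v,279].tolist())
```

```text
at [ 0.5301 -0.0295  0.1266] heading -0.45 F [-0.5 -0.6  0.5] M [-0.09  0.04 -0.02] gap 0.489 t 33.2 q [-0.27  0.54  1.76  0.    0.84 -0.26]
travel [-1.1 -0.   0. ] dr [ 0.0002 -0.0001  0.0001]
196 [ 0.7 35.8 23.7] [146, 109, 47]
199 [ 0.7 36.  30.2] [146, 109, 45]
202 [ 0.7 36.1 35.8] [204, 154, 68]
205 [ 0.7 34.6 35.1] [210, 158, 69]
208 [ 0.6 33.1 34.1] [203, 151, 63]
211 [ 0.6 32.  34.6] [207, 154, 66]
214 [ 0.6 30.6 34.4] [207, 155, 66]
217 [ 0.6 29.5 35. ] [207, 154, 66]
220 [ 0.6 28.1 34.7] [166, 128, 64]
223 [ 0.6 24.  25.9] [69, 69, 66]
```

Released with zero load. Lift straight up.

Call:
{"fn": "jog_arm", "kwargs": {"series": [{"travel":[0,0,-4],"dr":[0,0,0],"fingers":0},{"travel":[0,0,-12],"dr":[0,0,0],"fingers":0},{"travel":[0,0,-25],"dr":[0,0,0],"fingers":0},{"travel":[0,0,-40],"dr":[0,0,0],"fingers":0},{"travel":[0,0,-60],"dr":[0,0,0],"fingers":0},{"travel":[-10,0,-80],"dr":[0,0,0],"fingers":0},{"travel":[-25,0,-100],"dr":[0,0,0],"fingers":0},{"travel":[-40,0,-120],"dr":[0,0,0],"fingers":0},{"travel":[-50,0,-130],"dr":[0,0,0],"fingers":0},{"travel":[-50,0,-130],"dr":[0,0,0],"fingers":0}]}}

```text
clock: 34.25
eef_pos: [0.5307, -0.0812, 0.2584]
tcp_rot: [0.002, 0.711, 0.704, 0.001]
wrist_force: [-1.2, 0.8, 0.6]
finger_gap: 0.502
```

Run:
```python
from h import *
go(.53,-.0306,.1266,-.46)
w=snap('wrist','w12');b=snap('scene','sc12');P=wpts(w)
hsv=cv2.cvtColor(w['frame'],cv2.COLOR_RGB2HSV);H,S,V=[hsv[...,i].astype(int) for i in range(3)]
near=(abs(P[...,0]-.5295)<.008)
for n,m in(('red',((H<6)|(H>172))&(S>150)&near&(P[...,2]>.13)),('collar/dark',(S<40)&near&(P[...,2]>.148)&(P[...,1]<.01)),('yellow',(H>14)&(H<24)&(S>150)&near&(P[...,2]>.154))):
    q=P[m];print(n,len(q),(np.percentile(q,[3,50,97],axis=0)*1000).round(1).tolist() if len(q) else '')
# steel along line, heights
m=(S<60)&near&(P[...,2]>.135)
for a,c in((.01,.04),(.04,.08),(.10,.13),(.13,.17),(.18,.21)):
    q=P[m&(P[...,1]>a)&(P[...,1]<c)];print(a,len(q),np.median(q,0).round(4) if len(q) else '',np.percentile(q[:,1],98).round(4) if len(q) else '')
```

```text
at [ 0.5307 -0.0812  0.2584] heading -0.55 F [-1.2  0.8  0.6] M [-0.1   0.07  0.  ] gap 0.502 t 34.25 q [-0.36  0.36  1.61 -0.    1.16 -0.35]
travel [ 50.8  -1.7 131.7] dr [ 0.0042  0.0016 -0.0016]
red 1193 [[522.1, -54.8, 149.9], [529.8, -29.5, 151.5], [537.0, -8.0, 421.6]]
collar/dark 10465 [[522.5, -56.0, 344.7], [530.9, -13.2, 421.6], [536.5, -13.2, 421.6]]
yellow 428 [[522.0, -13.2, 159.0], [530.7, 3.9, 161.8], [537.0, 89.0, 421.6]]
0.01 469 [0.53   0.0254 0.145 ] 0.0393
0.04 646 [0.5303 0.0598 0.1456] 0.079
0.1 0  
0.13 0  
0.18 0
```

```bash
python3 -c "
from h import *
print(r.sign_off())"
```

```text
the job is handed in; nothing more can be done
None
```

The rod is off its rest, threaded through all three yellow eyes with its collar home against the first eye, and released. I handed the job in at about 34 s, with the gripper empty and clear.

- **Collar home:** I felt a hard stop, reaching about 10 N with no further movement. Before release, the depth data put the collar's face and the eye's front face both 28.9 mm ahead of the TCP. After release, the handle's rear end was at y ≈ -55 mm and the first plate was centred at y ≈ +4 mm, which also fits home.
- **Third eye:** The tip was visible in its hole on the way in. At home it stood about 21 mm past the far face, against 20 mm expected.
- **Forces:** Readings between moves never showed more than about 3 N in any direction while threading, apart from the rod's own weight, and about 10 N at the stop. The wrist read near zero after release.
- **Disagreements:** The side camera placed the hole 2–4 mm lower, and the rod a few millimetres to one side, of what the other views showed. I relied on the other cameras and the force readings.
- **Not checked:** I did not measure the lid height directly. The shaft was seen over the sill bar and under the crossbar, so the lid being drawn down follows from that. The last depth check saw no shaft beyond the middle eye. I had used all 12 picture views, so the final state was checked from depth and force numbers only.

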